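# UV-treat the spatula tip in the angled cup

### The arm

A 6-joint arm with a two-finger parallel gripper is mounted at the origin on the work surface; the furniture and walls round the work are solid. World frame = base frame: x ahead of the robot, y to its left, z up, the work surface at z = 0. Lengths are in m, angles in rad, forces in N, time in s.
With the tool pointing down it reaches from about 0.25 to 0.775 m from the base axis. Payload 4 kg.
Tool frame: the origin (TCP) lies on the centre line of the jaws, within the pads' length; the fingertips stand 22 mm ahead of it and the grasp point (between the pads) lies 3 mm ahead of it; z points along the fingers, y is the direction in which the jaws open and shut (so a half turn about z gives the same grasp; the last joint's range is limited). The gripper opens to 94 mm and grips with 3 to 60 N. Pads are 16 mm wide; open, the fingers measure 119 mm over their backs; the gripper's body (75 mm by 177 mm) begins 78 mm behind the grasp point.
Start: joints at [-1.372, 0.087, 1.371, -0, 1.684, -0.103], TCP at [0.163, -0.525, 0.228] pointing down, gripper open.
Joint ranges: [-3.1, 3.1], [-0.76, 2.03], [0.27, 2.55], [-1.08, 4.22], [0.17, 2.65], [-2.57, 2.57]. Speed limits (rad/s): [2.79, 2.79, 3.14, 3.14, 3.14, 3.14].

### API

Orientations are given as [roll, pitch, yaw] about the fixed x, y, z axes, in that order (R = Rz(yaw) Ry(pitch) Rx(roll)).
In Python, from bench import robot gives the robot as it stands. The module is installed in compiled form; this text tells all that it offers.
- The arm moves only by the shell command python3 -m inch 'ROWS'. ROWS is JSON, a list of rows, each an object with "linear": the shift along the world's x, y, z scaled (see below), a list of three; "twist": the turn about the world's z scaled (see below); "gripper": the opening, from 0 (shut) to 1 (fully open). In form: [{"linear": [x, y, z], "twist": twist, "gripper": gripper}, ...]. A call has 1 to 10 rows; each row is the pose to reach, as a shift and turn from the pose commanded when the call began; what a row does not reach only later rows make up. The controller multiplies each number of a shift by 0.1 m and each number of a turn by 60 degrees. A row lasts 1/12 s, in which the tool goes at most 41.7 mm and 7.16 degrees, less where a joint would pass 70% of its speed; a pose out of reach is approached as far as the arm can. A call with a number of a shift or a turn outside -1 to 1 is refused whole. A call with a gripper value outside its range is refused whole. The fingers move at their own pace and stop on an object; the grip force is fixed at half the most. Time passes only in rows, so rows that repeat a pose let the fingers close. It gives the time, the measured TCP pose, the force and the opening at its end, in the units of the state.
- robot.get_obs(): the state, without advancing time (a new reading comes with each control period).
- robot.snapshot(name): name is "side" or "top" or "wrist"; returns a dict with "image" (384x512x3 uint8, red, green, blue), "depth" (384x512 float32, m along the optical axis (not along the pixel's ray), 0 where there is no reading), "mtx" (3x3 intrinsics, pixels), "rvec" (rotation vector, rad) and "tvec" (3), from world to camera coordinates, as OpenCV has them; the wrist camera has in their place "hand_eye" (4x4, takes a point from camera to tool coordinates, whose origin is the TCP and whose axes are the flange's). Camera axes: x right, y down, z forward; pixel columns grow to the right and rows downward; lengths in m; the calibration is good to about 2 mm. A picture is of the moment at which its call begins: read the wrist's pose just before it.
- robot.close_job(): hands the job in, once; it reports no verdict.
The state is a dict: "time": time; "joint_positions": joint angles; "qvel": joint speeds; "joint_torque": joint torques, N m; "tool_pos": TCP position; "ee_rot": TCP orientation; "wrist_force": force on the tool from outside, world axes, zero at the start; "wrist_torque": the same for the moment, N m; "width": finger opening in m.
Only numpy, scipy, OpenCV 4.12 (cv2) and the standard library are available. Lean on these libraries where they do the work, as an engineer would, in place of code of your own. Each camera call takes 0.05 s, during which the arm holds its last target.

### The job

Set the steriliser's thumbwheel to the short cycle by pushing its ridges away from you, one after another, until the yellow ridge stands straight up between the two white index marks. Then take the green-handled spatula from its fork stand and dip its blade well down into the leaning metal cup, in line with the cup and without pressing on it, for a good second. Hang the spatula back in the fork as it was and let go, leaving the wheel on its mark, without disturbing the other loose things on the table.

Things in the scene. Friction and masses are not known exactly. Their poses are not given: they have to be found in the camera images.
- wheel (a joint): angle of the black thumbwheel with 6 ridges (5 grey, 1 yellow, 60 degrees apart) on the steriliser's left half. 0 = yellow ridge straight up at the white marks; negative = it lies that far round toward the robot; grows as the wheel's top is pushed along the steriliser's +x. Starts -1.9 to -0.9. Turns either way against about 2 N at the rim, no clicks, stays where left
- wheel_axis (a point): centre of the thumbwheel on its level axle, 60 mm above the table; axes as the steriliser's (x away from the robot, y along the axle, z up). Wheel 34 mm wide, drum radius 31 mm, ridges 6 mm thick out to radius 48 mm. Grey cheeks on either side (outer faces at y +-28 mm) end 30 mm above the axle, just below the drum's top
- steriliser: white low housing 125 x 250 x 30 mm, fixed to the table, with the thumbwheel (65 mm to +y of its middle) and the leaning cup (mouth 85 mm to -y). Origin at the centre of its underside; its front faces its -x, toward the robot
- cup_mouth (a point): centre of the mouth of the open metal cup with a blue rim, in the plane of the rim, 118 mm above the table. z = cup axis, pointing out of the mouth; it leans 32 degrees from vertical toward the steriliser's -y (right-hand) end. Inner diameter 44 mm, inner depth 69 mm, outer diameter 52 mm (55 at the rim). Fixed
- fork_seat (a point): the spatula's place in the fixed steel fork stand: in the slot, on the plate's top face, 115 mm above the table. Slot runs along the stand's x, 13 mm wide, open to -x (prong ends 27 mm away), closed 12 mm to +x. Plate 46 mm wide, 6 mm thick; a lip 3 mm high on each prong end; post behind at x +34 mm; foot plate 12 mm high, x -35 to +55 mm, 80 mm wide
- spatula_grip (a point): middle of the spatula's round green handle (20 mm diameter, 76 mm long, upright at the start); z runs along the spatula, from the blade to the handle. 48 mm above the collar's underside, 143 mm above the blade's end. Loose, about 70 g, centre of mass near the collar
- spatula_collar (a point): centre of the underside of the spatula's black collar (30 mm diameter, 6 mm thick), which rests on the fork plate; below it a steel shaft 7 mm thick, then the blade
- spatula_tip (a point): lower end of the steel blade (14 mm wide along the spatula's y, 4 mm thick, 34 mm long), 95 mm below the collar's underside
- wash_bottle_centre (a point): loose white wash bottle with red top, 65 x 96 x 182 mm, middle of its height; leave alone
- petri_centre (a point): loose clear round dish, 64 mm across, 16 mm high, its centre; leave alone
- dropper_centre (a point): loose amber dropper bottle, 31 mm across, 91 mm high, its centre; leave alone
- tape_roll_centre (a point): loose green roll of tape, 64 mm across, 19 mm high, its centre; leave alone
Mind the look-alikes: they are no part of the job. What is shaped like the part that bears spatula_grip but orange or red is not meant.

How it is judged:
By the outcome, as a careful person would: the job done as asked, in the order asked, and still so for the second after the job is handed in, with the robot touching nothing.
It also fails if it takes over 72 s, if anything falls off the work surface, if the arm or the gripper's body presses on something with over 40 N, if the wrist force passes 120 N, or if a joint passes its speed limit or range.

## Working session

There is one attempt and no reset: what is moved stays moved. The work goes in short steps, Python scripts to look and compute and a shell command to move; the robot and the scene stay as the last step left them, time stands still between calls to the robot, and variables do not carry over. Pictures are saved under pics/ and viewed, and the job is handed in when it is done.

```bash
mkdir -p pics; cat > h.py <<'E'
import numpy as np, cv2
from bench import robot
def snap(n,fn=None):
    s=robot.snapshot(n)
    if fn: cv2.imwrite('pics/'+fn,s['image'][:,:,::-1])
    return s
E
python3 - <<'E'
from h import *
o=robot.get_obs()
for k,v in o.items(): print(k,np.round(v,3))
for n in ['side','top','wrist']:
    s=snap(n,n+'0.png'); np.savez(n+'0.npz',**s)
    print(n,{k:np.round(v,3).tolist() for k,v in s.items() if k not in('image','depth')})
E
```

```text
time 0.0
joint_positions [-1.372  0.088  1.372 -0.     1.684 -0.103]
qvel [-0.    -0.002  0.001 -0.002 -0.    -0.001]
joint_torque [-0.0000e+00 -3.4019e+01 -3.0243e+01  7.2000e-02  3.3000e-02 -0.0000e+00]
tool_pos [ 0.163 -0.525  0.226]
ee_rot [-3.139 -0.     0.302]
wrist_force [-0.239 -0.057 -0.395]
wrist_torque [-0.092  0.011  0.004]
width 0.094
side {'mtx': [[411.036, 0.0, 256.384], [0.0, 411.036, 191.469], [0.0, 0.0, 1.0]], 'rvec': [1.946, -0.196, 0.095], 'tvec': [-0.51, 0.167, 1.044]}
top {'mtx': [[359.405, 0.0, 259.07], [0.0, 359.405, 190.173], [0.0, 0.0, 1.0]], 'rvec': [2.021, -2.181, 0.247], 'tvec': [0.072, 0.55, 1.109]}
wrist {'mtx': [[316.269, 0.0, 252.781], [0.0, 316.269, 187.297], [0.0, 0.0, 1.0]], 'hand_eye': [[-0.001, -0.969, -0.246, 0.071], [1.0, -0.001, 0.0, -0.001], [-0.0, -0.246, 0.969, -0.157], [0.0, 0.0, 0.0, 1.0]]}
```

View pics/side0.png

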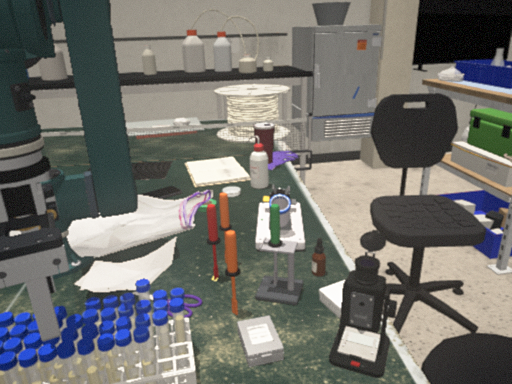

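View pics/top0.png

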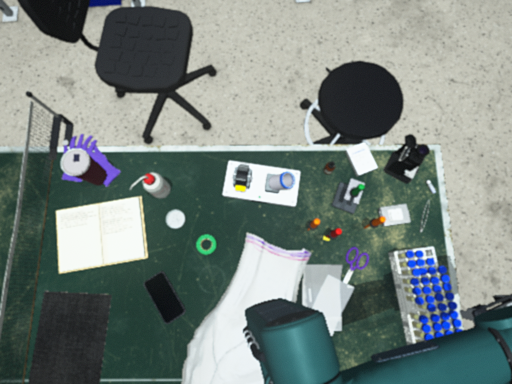

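View pics/wrist0.png

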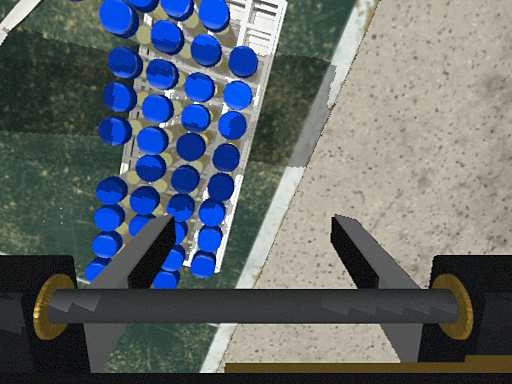

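```bash
cat >> h.py <<'E'
def pts(s):
    d=s['depth'];h,w=d.shape;v,u=np.mgrid[:h,:w];K=s['mtx']
    c=np.stack([(u-K[0,2])/K[0,0]*d,(v-K[1,2])/K[1,1]*d,d],-1)
    if 'rvec' in s:
        R=cv2.Rodrigues(np.array(s['rvec'],float))[0]
        p=(c-np.array(s['tvec']).ravel())@R
    else:
        o=s['obs'];from scipy.spatial.transform import Rotation as Ro
        H=s['hand_eye'];t=c@H[:3,:3].T+H[:3,3]
        p=t@Ro.from_euler('xyz',o['ee_rot']).as_matrix().T+o['tool_pos']
    p[d==0]=np.nan
    return p
def crop(s,x0,y0,x1,y1,k,fn):
    im=s['image'][y0:y1,x0:x1,::-1]
    cv2.imwrite('pics/'+fn,cv2.resize(im,None,fx=k,fy=k,interpolation=cv2.INTER_CUBIC))
def hsv(s): return cv2.cvtColor(np.ascontiguousarray(s['image']),cv2.COLOR_RGB2HSV)
E
python3 - <<'E'
from h import *
S={n:dict(np.load(n+'0.npz')) for n in['side','top']}
crop(S['top'],210,130,450,260,3,'t1.png'); crop(S['side'],190,170,340,310,5,'s1.png')
P=pts(S['top']);
for n,uv in dict(green=(361,187),stand=(343,200),or1=(314,222),or2=(377,220),red=(335,232),st=(262,190),bottle=(153,179),petri=(175,218),tape=(206,236),drop=(329,168),cup=(284,181),wheel=(242,177),table=(300,220)).items(): print(n,P[uv[1],uv[0]].round(3))
P=pts(S['side'])
for n,uv in dict(green=(275,222),stand=(280,290),or1=(224,210),or2=(231,252),red=(211,222),cuprim=(280,196),wheel=(285,190)).items(): print(n,P[uv[1],uv[0]].round(3))
E
```

```text
green [ 0.508 -0.259  0.206]
stand [ 0.51  -0.251  0.014]
or1 [ 0.422 -0.119  0.176]
or2 [ 0.416 -0.307  0.158]
red [ 0.389 -0.176  0.174]
st [0.561 0.02  0.03 ]
bottle [0.592 0.349 0.154]
petri [0.492 0.317 0.013]
tape [0.423 0.216 0.016]
drop [ 0.615 -0.209  0.05 ]
cup [ 0.58  -0.054  0.058]
wheel [0.597 0.082 0.085]
table [ 0.455 -0.101  0.003]
green [ 0.51  -0.272  0.171]
stand [ 0.518 -0.277  0.013]
or1 [ 0.423 -0.134  0.145]
or2 [ 0.415 -0.325  0.146]
red [ 0.389 -0.193  0.147]
cuprim [ 0.575 -0.043  0.127]
wheel [0.623 0.092 0.087]
```

View pics/t1.png

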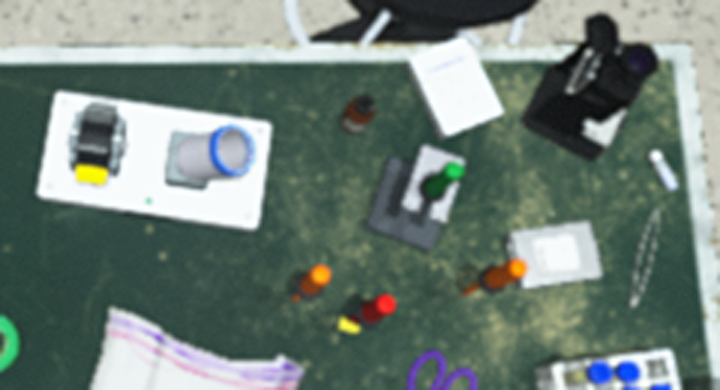

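View pics/s1.png

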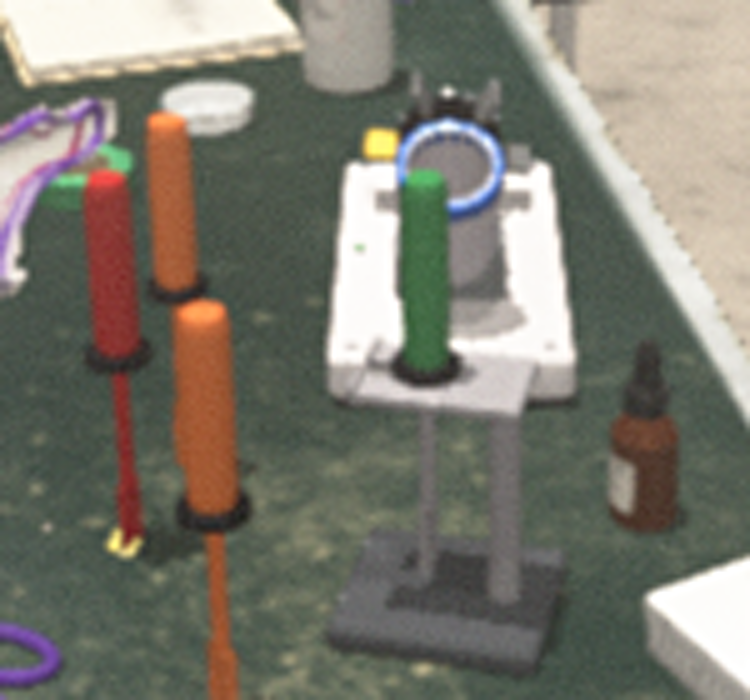

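Candidates for the spatula in the top view are green (361,187), orange (314,222), orange (377,220) and red (335,232). I choose the green one, which hangs in the steel fork. The side crop confirms this: green handle at (275,222), black collar on the fork plate.

I'll move up and over for a wrist view.

```bash
python3 -m inch '[{"linear":[0,0,0.4],"twist":0,"gripper":1},{"linear":[0,0,0.8],"twist":0,"gripper":1},{"linear":[0.3,0.3,1],"twist":0,"gripper":1},{"linear":[0.6,0.6,1],"twist":0,"gripper":0.5},{"linear":[1,1,1],"twist":0,"gripper":0}]'
python3 -m inch '[{"linear":[0.3,0.3,0.2],"twist":0,"gripper":0},{"linear":[0.6,0.6,0.2],"twist":0,"gripper":0},{"linear":[1,1,0.2],"twist":0,"gripper":0}]'
python3 -m inch '[{"linear":[0.3,0.3,0],"twist":0,"gripper":0},{"linear":[0.5,0.7,0],"twist":0,"gripper":0},{"linear":[0.6,1,0],"twist":0,"gripper":0},{"linear":[0.6,1,0],"twist":0,"gripper":0},{"linear":[0.6,1,0],"twist":0,"gripper":0}]'
python3 - <<'E'
from h import *
o=robot.get_obs(); s=snap('wrist','w1.png'); print(o['tool_pos'],o['ee_rot'],o['time'],o['width'])
s['obs']=o; np.save('w1.npy',s,allow_pickle=True)
E
```

```text
time: 0.57
tool_pos: [0.2496, -0.4395, 0.3294]
ee_rot: [3.138, -0.001, 0.299]
wrist_force: [1.0, 0.2, -0.6]
width: 0.0841
time: 0.82
tool_pos: [0.3356, -0.3528, 0.3486]
ee_rot: [3.139, -0.001, 0.301]
wrist_force: [-0.1, -0.6, 0.7]
width: 0.0641
time: 1.23
tool_pos: [0.3951, -0.2526, 0.3474]
ee_rot: [3.141, 0.0, 0.306]
wrist_force: [-0.1, -0.3, 0.0]
width: 0.0307
[ 0.39511669 -0.25259271  0.3474402 ] [3.14103324e+00 7.19115144e-05 3.05697835e-01] 1.2333 0.03074593359087688
```

View pics/w1.png

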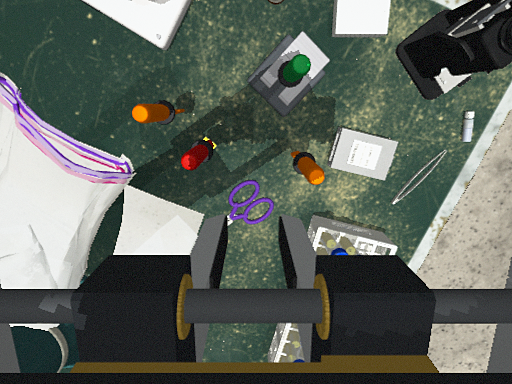

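```bash
python3 - <<'E'
from h import *
s=np.load('w1.npy',allow_pickle=True).item()
crop(s,220,10,360,130,5,'w1c.png')
P=pts(s); H=hsv(s)
v,u=np.mgrid[:384,:512]
roi=(u>230)&(u<345)&(v>20)&(v<125)
def rect(m,name):
    q=P[m&roi]; r=cv2.minAreaRect((q[:,:2]*1000).astype(np.float32)); print(name,len(q),np.round(r[0],1),np.round(r[1],1),r[2],q[:,2].mean().round(4))
rect((P[...,2]>0.108)&(P[...,2]<0.119),'plate')
rect((P[...,2]>0.006)&(P[...,2]<0.018),'foot')
g=(H[...,0]>45)&(H[...,0]<80)&(H[...,1]>120)&roi&(P[...,2]>0.12)
q=P[g]; print(len(q),q.min(0),q.max(0))
for a,b in[(0.13,.15),(.15,.17),(.17,.19),(.19,.21)]:
    m=(q[:,2]>a)&(q[:,2]<b)
    if m.any(): print(a,m.sum(),q[m].mean(0).round(4),q[m].min(0).round(4),q[m].max(0).round(4))
E
```

```text
plate 1654 [ 517.7 -263.1] [46.1 71.3] 63.77490234375 0.1147
foot 1516 [ 543.8 -275.7] [ 80.  145.3] 63.94319534301758 0.0111
531 [ 0.50109477 -0.27221605  0.12015902] [ 0.5203556  -0.24989663  0.20458611]
0.13 44 [ 0.5043 -0.2554  0.1405] [ 0.5012 -0.2674  0.1301] [ 0.5116 -0.2499  0.1497]
0.15 48 [ 0.5043 -0.2557  0.1612] [ 0.5011 -0.266   0.1501] [ 0.5123 -0.2499  0.169 ]
0.17 59 [ 0.5042 -0.2556  0.1814] [ 0.5012 -0.2668  0.1706] [ 0.512  -0.2499  0.1899]
0.19 374 [ 0.5099 -0.259   0.201 ] [ 0.5012 -0.2689  0.1917] [ 0.5204 -0.2502  0.2046]
```

View pics/w1c.png

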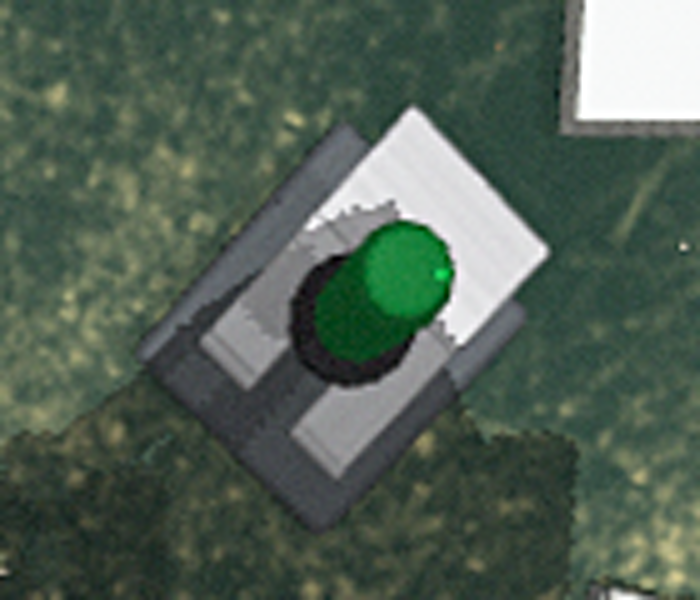

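The stand's fork plate measures 46 x 71 mm, as described. The seat is at (0.510,-0.259), the slot axis is at -26° and the handle top is at z 0.204. Next is the wheel view.

```bash
python3 -m inch '[{"linear":[0.2,0.4,0],"twist":-0.1,"gripper":0},{"linear":[0.5,0.7,0],"twist":-0.2,"gripper":0},{"linear":[0.8,1,0],"twist":-0.3,"gripper":0}]'
python3 -m inch '[{"linear":[0.1,0.35,0],"twist":-0.1,"gripper":0},{"linear":[0.2,0.7,0],"twist":-0.12,"gripper":0},{"linear":[0.2,1,0],"twist":-0.12,"gripper":0}]'
python3 -m inch '[{"linear":[0,0.35,0],"twist":0,"gripper":0},{"linear":[0,0.7,0],"twist":0,"gripper":0},{"linear":[0,1,0],"twist":0,"gripper":0},{"linear":[0,1,0],"twist":0,"gripper":0},{"linear":[0,1,0],"twist":0,"gripper":0}]'
python3 - <<'E'
from h import *
o=robot.get_obs(); s=snap('wrist','w2.png'); print(o['tool_pos'],o['ee_rot'],o['time'],o['width'])
s['obs']=o; np.save('w2.npy',s,allow_pickle=True)
P=pts(s)
q=P[(P[...,2]>0.025)&(P[...,2]<0.035)&(s['image'].min(-1)>110)]
q=q[(q[:,0]>.4)&(abs(q[:,1]-.02)<.2)]
r=cv2.minAreaRect((q[:,:2]*1000).astype(np.float32)); print(r,q[:,2].mean())
E
```

```text
time: 1.53
tool_pos: [0.4661, -0.1638, 0.3475]
ee_rot: [3.141, -0.0, -0.016]
wrist_force: [0.9, -0.7, 0.2]
width: 0.0069
time: 1.78
tool_pos: [0.4874, -0.0626, 0.346]
ee_rot: [-3.141, 0.002, -0.134]
wrist_force: [-0.1, 0.0, -0.0]
width: 0.0004
time: 2.2
tool_pos: [0.4865, 0.0368, 0.347]
ee_rot: [3.141, 0.001, -0.131]
wrist_force: [-0.5, -0.7, 0.2]
width: 0.0004
[0.48651306 0.0368168  0.34696615] [ 3.14061932e+00  5.58111755e-04 -1.30943254e-01] 2.2 0.0004299154891329767
((588.2244873046875, 21.569351196289062), (248.7405242919922, 124.05523681640625), 76.85089874267578) 0.02932860219210247
```

View pics/w2.png

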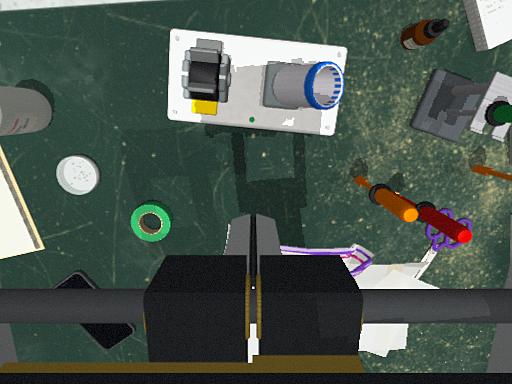

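```bash
cat >> h.py <<'E'
SC=np.array([0.5882,0.0216]);SY=np.radians(-13.15)
ex=np.array([np.cos(SY),np.sin(SY)]);ey=np.array([-np.sin(SY),np.cos(SY)])
def ster(p):
    d=p[...,:2]-SC
    return np.stack([d@ex,d@ey,p[...,2]],-1)
def wheelprof(s,fn):
    P=ster(pts(s)); W=P-np.array([0,.065,.06])
    m=(np.hypot(W[...,0],W[...,2])<.056)&(abs(W[...,1])<.016)&(W[...,2]>-.025)
    H=hsv(s); yel=m&(H[...,0]>20)&(H[...,0]<35)&(H[...,1]>130)
    im=np.full((500,600,3),255,np.uint8)
    for mm,c in((m,(90,90,90)),(yel,(0,200,255))):
        for x,y,z in W[mm]: cv2.circle(im,(int(300+x*4500),int(280-z*4500)),2,c,-1)
    for r in(31,48): cv2.circle(im,(300,280),int(r*4.5),(255,0,0),1)
    cv2.imwrite('pics/'+fn,im)
    q=W[yel]; print('yellow n',len(q),'mean',q.mean(0).round(4),'angle deg',np.degrees(np.arctan2(q[:,0],q[:,2])).round(0)[::max(1,len(q)//10)])
    return W,m,yel
E
python3 - <<'E'
from h import *
s=np.load('w2.npy',allow_pickle=True).item()
W,m,y=wheelprof(s,'prof.png')
crop(s,160,20,360,140,4,'w2c.png')
P=ster(pts(s));H=hsv(s)
b=(H[...,0]>100)&(H[...,0]<125)&(H[...,1]>130)
b&=(P[...,2]>.08)&(P[...,2]<.15)&(abs(P[...,0])<.05)
q=P[b]; print(len(q),q.min(0),q.max(0))
c=q.mean(0);U,S,V=np.linalg.svd(q-c);print('rim mean',c,'normal',V[2],np.degrees(np.arctan2(V[2][1],V[2][2])))
for yv in(-.016,-.008,0,.008,.016):
  k=m&(abs(W[...,1]-yv)<.003); print(yv,k.sum())
k=(np.abs(W[...,0])<.055)&(abs(W[...,1])<.04)&(W[...,2]>-.02)
q=W[k]; print('wheel+cheek y',np.percentile(q[:,1],[1,99]),np.percentile(q[:,0],[1,99]))
E
```

```text
yellow n 340 mean [-0.0378 -0.0002  0.0072] angle deg [-58. -77. -77. -79. -82. -80. -80. -80. -80. -80.]
576 [-0.02619004 -0.29807027  0.08090995] [0.02611529 0.07945761 0.13240026]
rim mean [-0.00101513 -0.07485624  0.11992962] normal [-0.01341895  0.16683417 -0.98589365] 170.3953254174304
-0.016 206
-0.008 356
0 357
0.008 358
0.016 177
wheel+cheek y [-0.03001077  0.02680546] [-0.04600981  0.0458726 ]
```

View pics/prof.png

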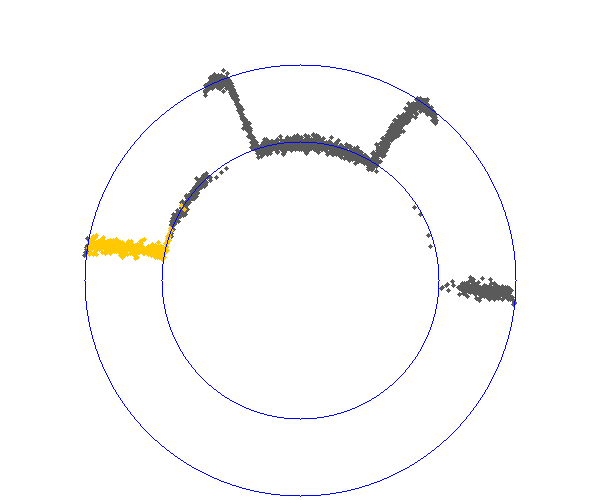

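View pics/w2c.png

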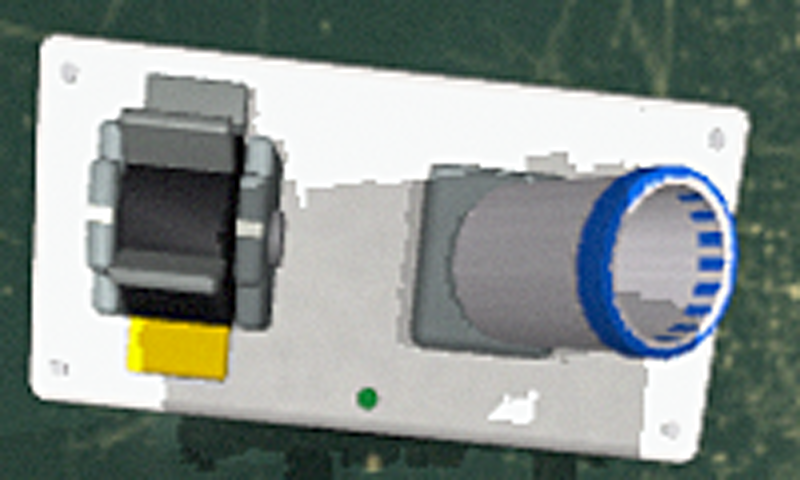

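The wheel reads clearly. The yellow ridge is at about -84° and the greys at about -24° and +36°. In the top-down crop the yellow is at (178,348), and the white marks are at (100,213) and (250,228). The cup's blue rim is at (660,260). Next I'll move the closed fingers behind the -24° grey ridge.

```bash
python3 -m inch '[{"linear":[0.4,0.3,-0.2],"twist":-0.09,"gripper":0},{"linear":[0.7,0.5,-0.5],"twist":-0.094,"gripper":0},{"linear":[0.81,0.56,-0.8],"twist":-0.094,"gripper":0},{"linear":[0.81,0.56,-1],"twist":-0.094,"gripper":0},{"linear":[0.81,0.56,-1],"twist":-0.094,"gripper":0},{"linear":[0.81,0.56,-1],"twist":-0.094,"gripper":0}]'
python3 - <<'E'
from h import *
o=robot.get_obs(); print(ster(o['tool_pos']),o['ee_rot'],o['tool_pos'])
E
```

```text
time: 2.75
tool_pos: [0.5668, 0.0911, 0.2453]
ee_rot: [3.139, 0.005, -0.232]
wrist_force: [-0.5, 0.2, 0.5]
width: 0.0006
[-0.03663911  0.06283577  0.24527295] [ 3.1393239   0.00474724 -0.23249131] [0.56681686 0.09112352 0.24527295]
```

```bash
python3 -m inch '[{"linear":[0,0.02,-0.4],"twist":0,"gripper":0},{"linear":[0,0.02,-0.7],"twist":0,"gripper":0},{"linear":[0,0.02,-1],"twist":0,"gripper":0},{"linear":[0,0.02,-1],"twist":0,"gripper":0}]'
python3 -m inch '[{"linear":[0,0,-0.15],"twist":0,"gripper":0},{"linear":[0,0,-0.28],"twist":0,"gripper":0},{"linear":[0,0,-0.28],"twist":0,"gripper":0},{"linear":[0,0,-0.28],"twist":0,"gripper":0}]'
python3 - <<'E'
from h import *
o=robot.get_obs(); print(ster(o['tool_pos']),o['ee_rot'],o['tool_pos'],o['wrist_force'])
s=snap('side'); crop(s,240,150,330,260,6,'s2.png')
E
```

```text
time: 3.08
tool_pos: [0.5646, 0.0935, 0.1436]
ee_rot: [3.139, 0.007, -0.232]
wrist_force: [-1.5, -0.5, -0.6]
width: 0.0007
time: 3.42
tool_pos: [0.5686, 0.0945, 0.1225]
ee_rot: [-3.141, -0.004, -0.231]
wrist_force: [-0.5, -0.2, 0.2]
width: 0.0002
[-0.03568464  0.06652061  0.1224892 ] [-3.14076759 -0.0037569  -0.23085296] [0.56858461 0.09449459 0.1224892 ] [-0.48692293 -0.2407673   0.24894522]
```

View pics/s2.png

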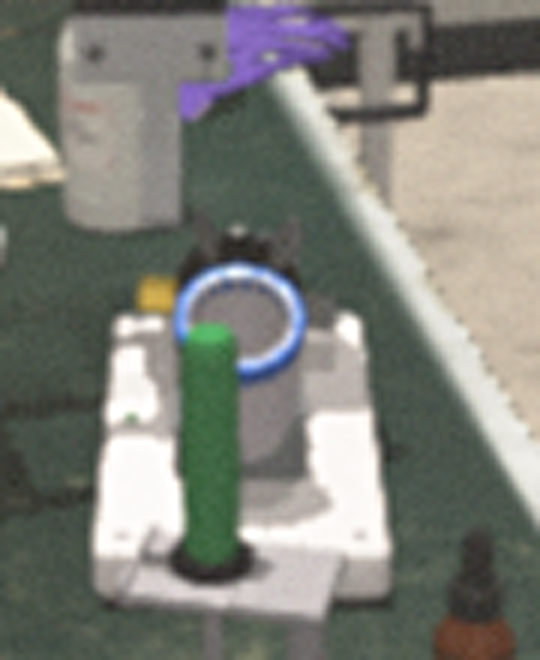

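```bash
python3 -m inch '[{"linear":[0,-0.01,-0.05],"twist":0,"gripper":0},{"linear":[0,-0.01,-0.05],"twist":0,"gripper":0},{"linear":[0,-0.01,-0.05],"twist":0,"gripper":0}]'
python3 - <<'E'
from h import *
o=robot.get_obs(); print(ster(o['tool_pos']),o['ee_rot'],o['tool_pos'],o['wrist_force'])
E
```

```text
time: 3.72
tool_pos: [0.5676, 0.0942, 0.1151]
ee_rot: [-3.141, -0.001, -0.23]
wrist_force: [0.4, 1.0, -0.7]
width: 0.0005
[-0.03661182  0.06598116  0.1151377 ] [-3.14143862e+00 -9.53843523e-04 -2.29799054e-01] [0.56755901 0.09418022 0.1151377 ] [ 0.38355323  1.01176335 -0.66429169]
```

```bash
python3 -m inch '[{"linear":[0.07,-0.016,0.01],"twist":0,"gripper":0},{"linear":[0.14,-0.033,0.02],"twist":0,"gripper":0},{"linear":[0.21,-0.05,0.02],"twist":0,"gripper":0},{"linear":[0.28,-0.065,0.02],"twist":0,"gripper":0},{"linear":[0.35,-0.082,0.02],"twist":0,"gripper":0},{"linear":[0.41,-0.096,0.02],"twist":0,"gripper":0},{"linear":[0.46,-0.107,0.02],"twist":0,"gripper":0},{"linear":[0.46,-0.107,0.02],"twist":0,"gripper":0},{"linear":[0.46,-0.107,0.02],"twist":0,"gripper":0}]'
python3 - <<'E'
from h import *
o=robot.get_obs(); print(ster(o['tool_pos']),o['ee_rot'],o['tool_pos'],o['wrist_force'])
s=snap('wrist','w3.png');s['obs']=o
crop(s,100,0,400,240,2.6,'w3.png')
wheelprof(s,'prof2.png')
E
```

```text
time: 4.47
tool_pos: [0.6144, 0.0832, 0.1161]
ee_rot: [3.141, -0.002, -0.23]
wrist_force: [-0.1, 0.2, 0.5]
width: 0.0003
[0.01148001 0.06589016 0.11605963] [ 3.14118220e+00 -1.85330514e-03 -2.29999637e-01] [0.61436907 0.08315066 0.11605963] [-0.11921623  0.19912907  0.54608083]
yellow n 13 mean [ 0.0273 -0.004   0.012 ] angle deg [84. 84. 84. 77. 79. 76. 73. 60. 61. 57. 59. 55. 25.]
```

View pics/w3.png

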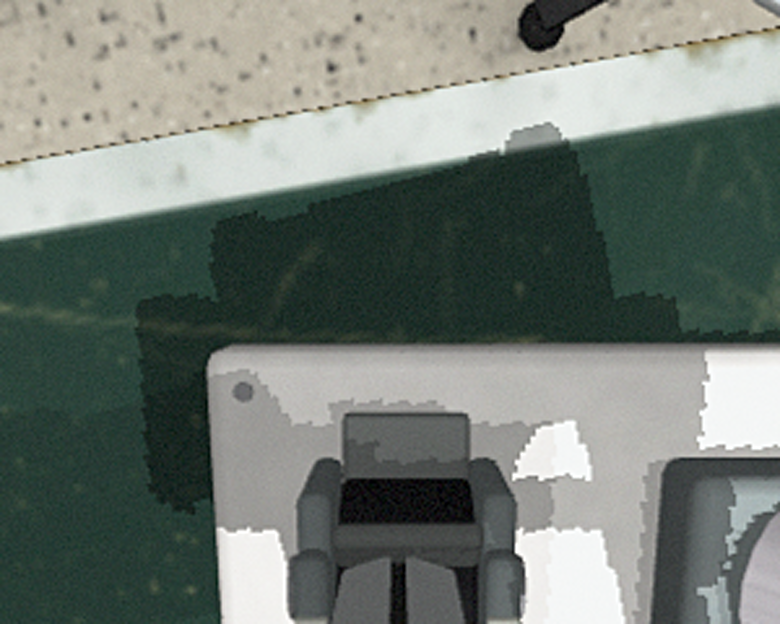

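View pics/prof2.png

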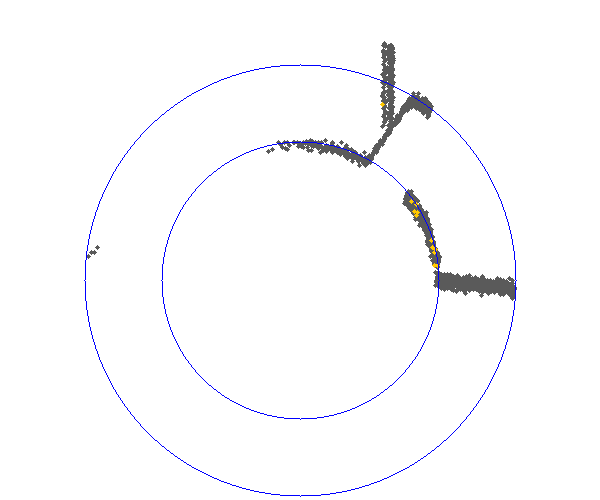

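```bash
python3 -m inch '[{"linear":[-0.02,0,0.3],"twist":0,"gripper":0},{"linear":[-0.02,0,0.5],"twist":0,"gripper":0},{"linear":[-0.25,0.06,0.5],"twist":0,"gripper":0},{"linear":[-0.49,0.115,0.5],"twist":0,"gripper":0},{"linear":[-0.49,0.115,0.5],"twist":0,"gripper":0},{"linear":[-0.49,0.115,0.5],"twist":0,"gripper":0}]'
python3 - <<'E'
from h import *
o=robot.get_obs(); print(ster(o['tool_pos']),o['ee_rot'],o['tool_pos'],o['wrist_force'])
s=snap('wrist');s['obs']=o
wheelprof(s,'prof3.png')
E
```

```text
time: 5.02
tool_pos: [0.5645, 0.0952, 0.1674]
ee_rot: [-3.141, -0.004, -0.229]
wrist_force: [-0.5, 0.7, 0.3]
width: 0.0004
[-0.0398259   0.06622776  0.16740583] [-3.14130825 -0.0036422  -0.22909616] [0.56448532 0.09515157 0.16740583] [-0.48296307  0.67909481  0.30545346]
yellow n 863 mean [-0.0155 -0.0001  0.0379] angle deg [-19. -21. -21. -22. -21. -22. -21. -23. -24. -26. -27.]
```

View pics/prof3.png

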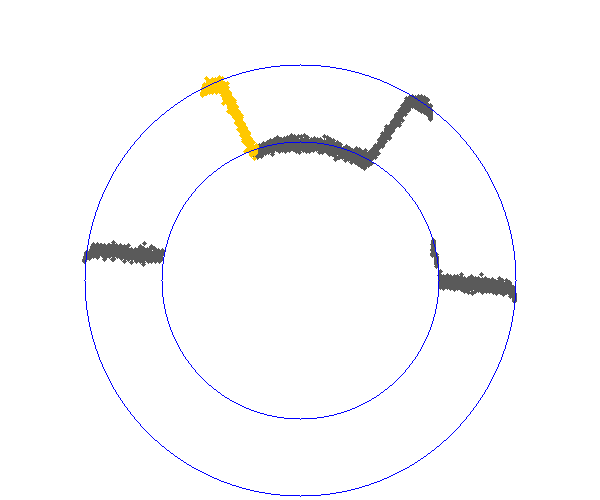

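```bash
python3 -m inch '[{"linear":[0,0,-0.25],"twist":0,"gripper":0},{"linear":[0,0,-0.5],"twist":0,"gripper":0},{"linear":[0,0,-0.5],"twist":0,"gripper":0},{"linear":[0,0,-0.5],"twist":0,"gripper":0},{"linear":[0.05,-0.012,-0.5],"twist":0,"gripper":0},{"linear":[0.1,-0.023,-0.5],"twist":0,"gripper":0},{"linear":[0.15,-0.035,-0.5],"twist":0,"gripper":0},{"linear":[0.2,-0.047,-0.5],"twist":0,"gripper":0},{"linear":[0.2,-0.047,-0.5],"twist":0,"gripper":0}]'
python3 - <<'E'
from h import *
o=robot.get_obs(); print(ster(o['tool_pos']),o['wrist_force'])
E
```

```text
time: 5.82
tool_pos: [0.5861, 0.0902, 0.1174]
ee_rot: [-3.141, -0.003, -0.23]
wrist_force: [-0.2, 0.1, 0.5]
width: 0.0005
[-0.01761459  0.06630048  0.11742936] [-0.18484022  0.08121429  0.53238192]
```

```bash
python3 -m inch '[{"linear":[0.03,-0.007,0],"twist":0,"gripper":0},{"linear":[0.05,-0.012,0],"twist":0,"gripper":0},{"linear":[0.06,-0.014,0],"twist":0,"gripper":0},{"linear":[0.06,-0.014,0],"twist":0,"gripper":0},{"linear":[0.06,-0.014,0],"twist":0,"gripper":0}]'
python3 - <<'E'
from h import *
o=robot.get_obs(); print(ster(o['tool_pos']),o['wrist_force'])
E
python3 -m inch '[{"linear":[-0.12,0.028,0],"twist":0,"gripper":0},{"linear":[-0.12,0.028,0.2],"twist":0,"gripper":0},{"linear":[-0.3,0.07,0.6],"twist":0,"gripper":0},{"linear":[-0.6,0.14,0.6],"twist":0,"gripper":0},{"linear":[-0.6,0.14,0.6],"twist":0,"gripper":0},{"linear":[-0.6,0.14,0.6],"twist":0,"gripper":0}]'
python3 - <<'E'
from h import *
o=robot.get_obs(); print(ster(o['tool_pos']),o['tool_pos'])
s=snap('wrist');s['obs']=o
W,m,y=wheelprof(s,'prof4.png')
P=W[y]
for n,k in(('front',P[(P[:,2]>.034)&(P[:,2]<.045)]),('top',P[P[:,2]>.0462])): print(n,len(k),np.percentile(k[:,0],[5,50,95]))
ys,xs=np.nonzero(y); crop(s,max(xs.mean()//1-60,0).__int__(),max(int(ys.mean())-60,0),int(xs.mean())+60,int(ys.mean())+60,5,'w4.png')
E
```

```text
time: 6.23
tool_pos: [0.5906, 0.0889, 0.1162]
ee_rot: [3.141, -0.001, -0.23]
wrist_force: [-0.4, 0.8, 0.1]
width: 0.0003
[-0.01297976  0.0660969   0.1162088 ] [-0.38823812  0.83561964  0.09421776]
time: 6.73
tool_pos: [0.5301, 0.1032, 0.1771]
ee_rot: [-3.141, -0.003, -0.229]
wrist_force: [-1.1, -0.1, -0.1]
width: 0.0007
[-0.07513493  0.0662092   0.1771076 ] [0.53009795 0.10316633 0.1771076 ]
yellow n 425 mean [-0.0009 -0.0001  0.0464] angle deg [48.  2.  1.  0. -0. -1. -2. -3. -4. -4. -8.]
front 7 [0.00169495 0.00170492 0.00172682]
top 354 [-0.00371729 -0.00104968  0.0009782 ]
```

View pics/prof4.png

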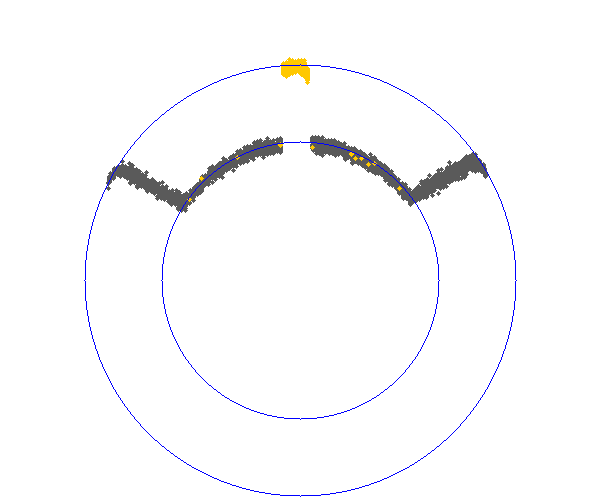

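View pics/w4.png

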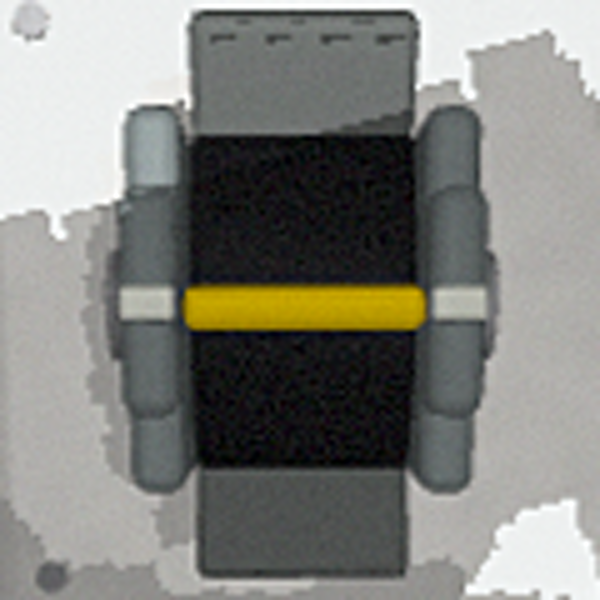

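Yellow stands at the marks within about 1–2°. In the crop the yellow bar is at row 308 between the white marks at row 302, with parallax. Now to the spatula with the half-turned yaw, which keeps j6 in range for the dip.

```bash
python3 -m inch '[{"linear":[0,0,0.4],"twist":0.11,"gripper":0},{"linear":[0,-0.1,0.8],"twist":0.22,"gripper":0},{"linear":[0,-0.3,1],"twist":0.33,"gripper":0.3},{"linear":[0,-0.5,1],"twist":0.44,"gripper":0.6},{"linear":[0,-0.7,1],"twist":0.55,"gripper":0.6},{"linear":[0,-0.9,1],"twist":0.66,"gripper":0.6},{"linear":[0,-1,1],"twist":0.77,"gripper":0.6}]'
python3 -m inch '[{"linear":[0,-0.2,0.1],"twist":0.11,"gripper":0.6},{"linear":[0,-0.4,0.2],"twist":0.22,"gripper":0.6},{"linear":[0,-0.5,0.2],"twist":0.33,"gripper":0.6},{"linear":[0,-0.7,0.2],"twist":0.44,"gripper":0.6},{"linear":[0,-0.8,0.2],"twist":0.55,"gripper":0.6},{"linear":[0,-0.9,0.2],"twist":0.66,"gripper":0.6},{"linear":[0,-1,0.2],"twist":0.77,"gripper":0.6}]'
python3 -m inch '[{"linear":[0,-0.2,0],"twist":0.11,"gripper":0.6},{"linear":[0,-0.4,0],"twist":0.22,"gripper":0.6},{"linear":[0,-0.5,0],"twist":0.33,"gripper":0.6},{"linear":[0,-0.7,0],"twist":0.44,"gripper":0.6},{"linear":[0,-0.8,0],"twist":0.55,"gripper":0.6},{"linear":[0,-0.9,0],"twist":0.66,"gripper":0.6},{"linear":[0,-1,0],"twist":0.77,"gripper":0.6},{"linear":[0,-1,0],"twist":0.77,"gripper":0.6}]'
python3 - <<'E'
from h import *
o=robot.get_obs(); print(o['tool_pos'],o['ee_rot'],o['joint_positions'],o['width'])
E
```

```text
time: 7.37
tool_pos: [0.5312, 0.0004, 0.2751]
ee_rot: [3.141, 0.002, 0.58]
wrist_force: [0.0, 0.2, -0.1]
width: 0.0303
time: 7.95
tool_pos: [0.5311, -0.0985, 0.2948]
ee_rot: [-3.14, 0.0, 1.388]
wrist_force: [0.8, 0.1, 0.1]
width: 0.0562
time: 8.62
tool_pos: [0.5307, -0.1995, 0.2944]
ee_rot: [-3.14, -0.001, 2.188]
wrist_force: [0.1, 0.2, -0.5]
width: 0.0565
[ 0.53067569 -0.19951036  0.29436191] [-3.13971639e+00 -1.19452521e-03  2.18830946e+00] [-4.58976683e-01  1.24022711e-01  1.19920517e+00 -1.11963712e-03
  1.82030630e+00 -1.07676636e+00] 0.05651548824053988
```

```bash
python3 -m inch '[{"linear":[-0.1,-0.2,0],"twist":0.11,"gripper":0.6},{"linear":[-0.2,-0.4,0],"twist":0.22,"gripper":0.6},{"linear":[-0.2,-0.595,0],"twist":0.33,"gripper":0.6},{"linear":[-0.2,-0.595,0],"twist":0.44,"gripper":0.6},{"linear":[-0.2,-0.595,0],"twist":0.474,"gripper":0.6},{"linear":[-0.2,-0.595,0],"twist":0.474,"gripper":0.6},{"linear":[-0.2,-0.595,0],"twist":0.474,"gripper":0.6}]'
python3 - <<'E'
from h import *
o=robot.get_obs(); print(o['tool_pos'],o['ee_rot'])
s=snap('wrist','w5.png');s['obs']=o
P=pts(s);H=hsv(s)
g=(H[...,0]>45)&(H[...,0]<80)&(H[...,1]>100)&(P[...,2]>.12)&(P[...,2]<.22)&(np.hypot(P[...,0]-.51,P[...,1]+.26)<.04)
q=P[g];print(len(q),q.min(0),q.max(0)); t=q[q[:,2]>.195]; print(len(t), (t.min(0)+t.max(0))/2)
k=(P[...,2]>.108)&(P[...,2]<.119)&(np.hypot(P[...,0]-.51,P[...,1]+.26)<.07)
r=cv2.minAreaRect((P[k][:,:2]*1000).astype(np.float32)); print(r)
E
```

```text
time: 9.2
tool_pos: [0.5106, -0.2565, 0.2955]
ee_rot: [3.141, -0.001, 2.683]
wrist_force: [0.1, -0.5, -0.3]
width: 0.0564
[ 0.51058905 -0.25652562  0.2955284 ] [ 3.14131999e+00 -1.03607746e-03  2.68267816e+00]
693 [ 0.50130599 -0.26853532  0.12059368] [ 0.5223735  -0.25043997  0.20465371]
378 [ 0.51034714 -0.25955158  0.19983839]
((517.8485717773438, -263.5702209472656), (45.90498733520508, 71.03446197509766), 63.87461471557617)
```

View pics/w5.png

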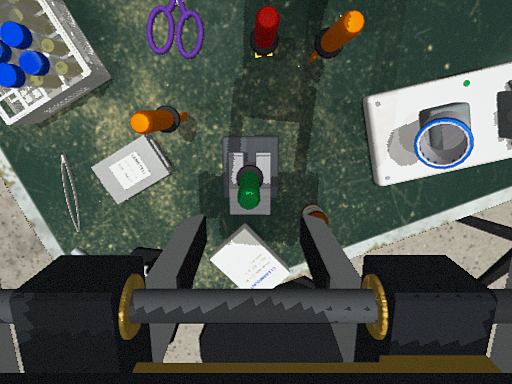

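```bash
python3 -m inch '[{"linear":[0,-0.03,-0.3],"twist":0,"gripper":0.6},{"linear":[0,-0.03,-0.6],"twist":0,"gripper":0.6},{"linear":[0,-0.03,-0.8],"twist":0,"gripper":0.6},{"linear":[0,-0.03,-0.99],"twist":0,"gripper":0.6},{"linear":[0,-0.03,-0.99],"twist":0,"gripper":0.6},{"linear":[0,-0.03,-0.99],"twist":0,"gripper":0.6}]'
python3 -m inch '[{"linear":[0,0,0],"twist":0,"gripper":0},{"linear":[0,0,0],"twist":0,"gripper":0},{"linear":[0,0,0],"twist":0,"gripper":0},{"linear":[0,0,0],"twist":0,"gripper":0},{"linear":[0,0,0],"twist":0,"gripper":0},{"linear":[0,0,0],"twist":0,"gripper":0},{"linear":[0,0,0],"twist":0,"gripper":0},{"linear":[0,0,0],"twist":0,"gripper":0}]'
python3 - <<'E'
from h import *
o=robot.get_obs(); print(o['tool_pos'],o['ee_rot'],o['width'],o['wrist_force'])
E
```

```text
time: 9.75
tool_pos: [0.5099, -0.2588, 0.1962]
ee_rot: [3.141, -0.003, 2.685]
wrist_force: [-0.2, -0.0, -0.0]
width: 0.0564
time: 10.42
tool_pos: [0.5104, -0.2597, 0.1978]
ee_rot: [-3.141, 0.001, 2.686]
wrist_force: [-0.2, -0.1, 2.1]
width: 0.0192
[ 0.51040489 -0.25966095  0.19779695] [-3.14149864e+00  8.12858410e-04  2.68567212e+00] 0.019159290648864732 [-0.17271128 -0.08880189  2.051022  ]
```

```bash
python3 -m inch '[{"linear":[0,0,0.1],"twist":0,"gripper":0},{"linear":[0,0,0.2],"twist":0,"gripper":0},{"linear":[0,0,0.3],"twist":0,"gripper":0},{"linear":[0,0,0.3],"twist":0,"gripper":0},{"linear":[0,0,0.3],"twist":0,"gripper":0}]'
python3 - <<'E'
from h import *
P=pts(dict(np.load('top0.npz')))
k=P[(P[...,0]>.5)&(P[...,0]<.8)&(P[...,1]<-.3)&(P[...,1]>-.5)&(P[...,2]>.05)&(P[...,2]<.4)]
print(k.min(0),k.max(0))
o=robot.get_obs(); print(o['tool_pos'],o['width'],o['wrist_force'])
s=snap('side'); crop(s,200,150,340,310,4,'s3.png')
E
```

```text
time: 10.83
tool_pos: [0.5108, -0.2598, 0.2289]
ee_rot: [-3.141, 0.003, 2.686]
wrist_force: [0.2, -0.3, -0.9]
width: 0.019
[ 0.57733617 -0.48868321  0.05003198] [ 0.6666353  -0.4096404   0.20541062]
[ 0.51081221 -0.25980899  0.22890523] 0.018977192138887985 [ 0.1943065  -0.32677721 -0.90455518]
```

View pics/s3.png

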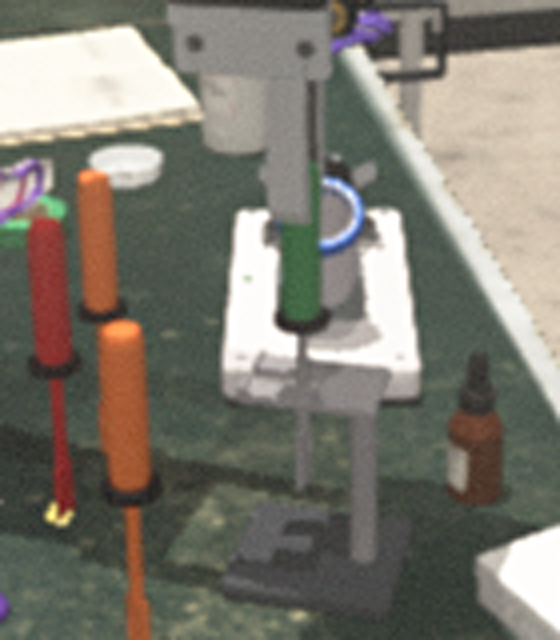

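The spatula is lifted, with the shaft still in the slot. Because the tool only points straight down, I'll tilt the spatula in the jaws by pushing its shaft against the slot's closed end.

```bash
python3 -m inch '[{"linear":[0.05,-0.025,0],"twist":0,"gripper":0},{"linear":[0.1,-0.049,0],"twist":0,"gripper":0},{"linear":[0.15,-0.073,0],"twist":0,"gripper":0},{"linear":[0.2,-0.098,0],"twist":0,"gripper":0},{"linear":[0.25,-0.122,0],"twist":0,"gripper":0},{"linear":[0.3,-0.147,0],"twist":0,"gripper":0},{"linear":[0.3,-0.147,0],"twist":0,"gripper":0}]'
python3 - <<'E'
from h import *
o=robot.get_obs(); print(o['tool_pos'],o['ee_rot'],o['width'],o['wrist_force'],o['wrist_torque'])
s=snap('wrist','w6.png'); s=snap('side'); crop(s,200,150,340,310,4,'s4.png')
E
```

```text
time: 11.47
tool_pos: [0.5409, -0.2744, 0.2264]
ee_rot: [3.141, -0.001, 2.686]
wrist_force: [-1.7, -0.2, -1.7]
width: 0.0194
[ 0.54090388 -0.27442133  0.2263558 ] [ 3.14116520e+00 -1.40344966e-03  2.68589129e+00] 0.019361474196177064 [-1.71936741 -0.15151012 -1.70165684] [ 0.21714935  0.42324189 -0.01837334]
```

View pics/s4.png

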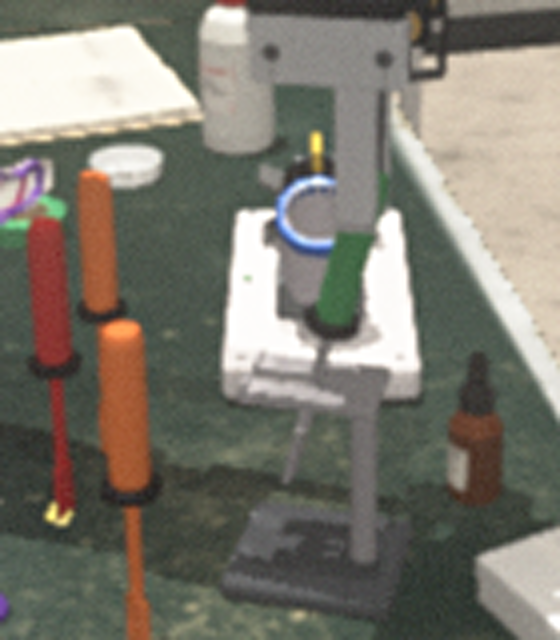

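View pics/w6.png

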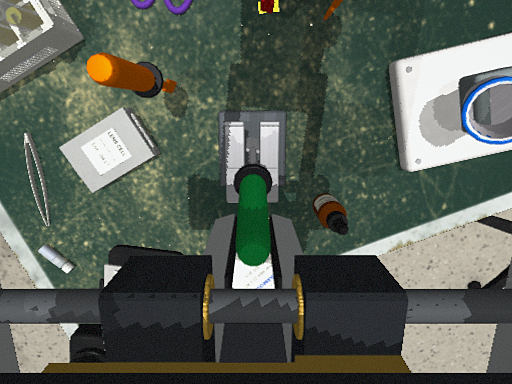

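```bash
python3 -m inch '[{"linear":[0.05,-0.025,0],"twist":0,"gripper":0},{"linear":[0.1,-0.049,0],"twist":0,"gripper":0},{"linear":[0.15,-0.073,0],"twist":0,"gripper":0},{"linear":[0.2,-0.098,0],"twist":0,"gripper":0},{"linear":[0.25,-0.122,0],"twist":0,"gripper":0},{"linear":[0.3,-0.147,0],"twist":0,"gripper":0},{"linear":[0.35,-0.172,0],"twist":0,"gripper":0},{"linear":[0.35,-0.172,0],"twist":0,"gripper":0},{"linear":[0.35,-0.172,0],"twist":0,"gripper":0}]'
cat >> h.py <<'E'
from scipy.spatial.transform import Rotation as Ro
def tilt(s,o):
    # handle points of the held spatula in TCP frame (tool axes)
    P=pts(s);H=hsv(s);R=Ro.from_euler('xyz',o['ee_rot']).as_matrix()
    T=(P-o['tool_pos'])@R
    g=(H[...,0]>45)&(H[...,0]<85)&(H[...,1]>110)&(abs(T[...,1])<.02)&(abs(T[...,0])<.09)&(T[...,2]>-.04)&(T[...,2]<.12)
    g=cv2.morphologyEx(g.astype(np.uint8),cv2.MORPH_OPEN,np.ones((3,3),np.uint8))>0
    q=T[g]; print('n',len(q),q.min(0).round(4),q.max(0).round(4))
    # keep the crest seen from the camera: |y|<2.5mm, fit x=a+b z
    c=q[abs(q[:,1])<.0025]
    dx,dz,x0,z0=cv2.fitLine(c[:,[0,2]].astype(np.float32),cv2.DIST_HUBER,0,.001,.001).ravel()
    if dz<0: dx,dz=-dx,-dz
    print('crest n',len(c),'dir(x,z)',dx,dz,'tilt deg',np.degrees(np.arctan2(dx,dz)))
    # axis: crest shifted 10 mm away from camera (tool -x side)
    nx,nz=-dz,dx
    ax=np.array([x0+.01*nx,z0+.01*nz]); print('axis pt (x,z)',ax,'x at z=.0:',ax[0]-ax[1]*dx/dz)
    return q,ax,(dx,dz)
E
python3 - <<'E'
from h import *
o=robot.get_obs(); print(o['tool_pos'],o['ee_rot'],o['width'],o['wrist_force'],o['time'])
s=snap('wrist','w7.png'); s['obs']=o; np.save('w7.npy',s,allow_pickle=True)
tilt(s,o)
s=snap('side'); crop(s,200,150,340,310,4,'s5.png')
E
```

```text
time: 12.32
tool_pos: [0.576, -0.2918, 0.2277]
ee_rot: [3.142, 0.002, 2.686]
wrist_force: [-1.3, 1.0, 0.0]
width: 0.0192
[ 0.57604524 -0.29177791  0.22770959] [3.14156083e+00 1.69785445e-03 2.68587769e+00] 0.019225321416457893 [-1.25974531  0.98757667  0.02978266] 12.3167
n 3460 [-0.0116 -0.0091 -0.0066] [0.044  0.0113 0.0727]
crest n 977 dir(x,z) 0.5433929 0.8394785 tilt deg 32.914906
axis pt (x,z) [0.01139543 0.02836496] x at z=.0: -0.0069651557
```

View pics/s5.png

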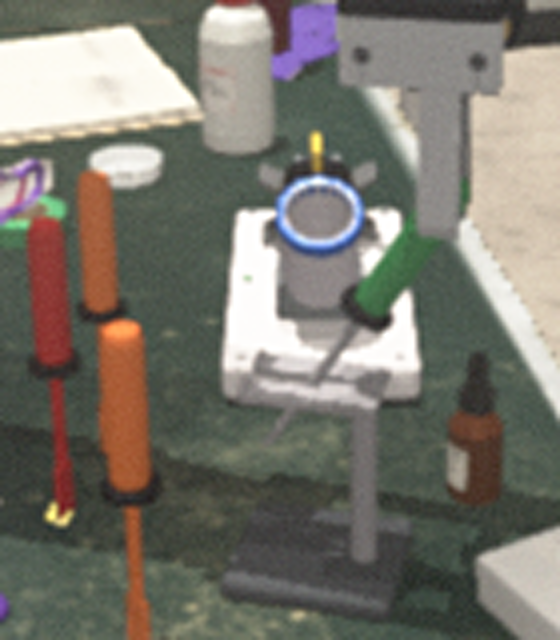

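View pics/w7.png

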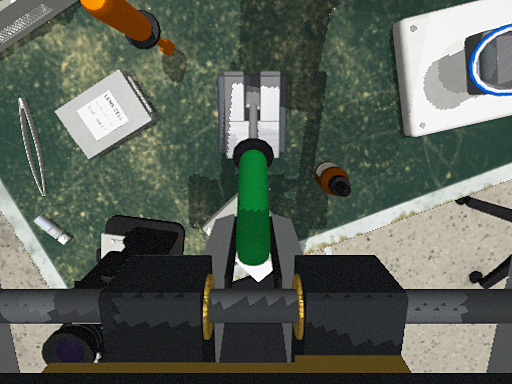

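Tilt is 32.9°, measured on the handle crest in the wrist view, and the force was only about 2 N. I'll back out of the fork along the slot and rise. Meanwhile I'll refine the cup rim.

```bash
python3 -m inch '[{"linear":[-0.1,0.049,0],"twist":0,"gripper":0},{"linear":[-0.2,0.098,0],"twist":0,"gripper":0},{"linear":[-0.3,0.147,0],"twist":0,"gripper":0},{"linear":[-0.4,0.196,0],"twist":0,"gripper":0},{"linear":[-0.5,0.245,0],"twist":0,"gripper":0},{"linear":[-0.5,0.245,0.3],"twist":0,"gripper":0},{"linear":[-0.5,0.245,0.6],"twist":0,"gripper":0},{"linear":[-0.5,0.245,0.9],"twist":0,"gripper":0},{"linear":[-0.5,0.245,1],"twist":0,"gripper":0}]'
python3 - <<'E'
from h import *
def rim(s):
    P=ster(pts(s));H=hsv(s)
    b=(H[...,0]>100)&(H[...,0]<125)&(H[...,1]>130)&(P[...,2]>.09)&(P[...,2]<.15)&(abs(P[...,0])<.05)&(P[...,1]<-.04)&(P[...,1]>-.13)
    q=P[b]; a=np.array([0,-np.sin(np.radians(32)),np.cos(np.radians(32))]); e=np.cross(a,[1,0,0])
    h=q@a; t=q[h>np.percentile(h,60)-.001]
    uv=np.stack([q[:,0],q@e],1)
    (cx,ce),r=cv2.minEnclosingCircle((uv*1000).astype(np.float32))
    hh=np.percentile(h,90)
    print(len(q),'r',r,'centre',np.array([cx/1000,0,0])+e*ce/1000+a*hh, np.percentile(h,[10,50,90,98]))
for f in('w2','w7'): rim(np.load(f+'.npy',allow_pickle=True).item())
rim(dict(np.load('top0.npz'))); rim(dict(np.load('side0.npz')))
o=robot.get_obs(); s=snap('wrist','w8.png');s['obs']=o
print(o['tool_pos'],o['ee_rot']); tilt(s,o); rim(s)
E
```

```text
time: 13.17
tool_pos: [0.5265, -0.2676, 0.3336]
ee_rot: [-3.141, 0.011, 2.686]
wrist_force: [0.7, 0.2, -0.7]
width: 0.0194
568 r 27.670053482055664 centre [-0.00056045 -0.08426031  0.11826134] [0.13611331 0.14216786 0.14494246 0.14546449]
424 r 26.585201263427734 centre [ 0.00012696 -0.08741176  0.11737131] [0.1434894  0.14475766 0.14585769 0.14648507]
37 r 22.30033302307129 centre [-0.00447597 -0.07886781  0.12471223] [0.13592989 0.14187432 0.14755554 0.14875695]
13 r 23.041017532348633 centre [-0.00067816 -0.09678648  0.11118479] [0.14073539 0.14327365 0.14557907 0.14601253]
[ 0.52650733 -0.26760262  0.33356694] [-3.14054547  0.01145068  2.68586945]
n 3389 [-0.0112 -0.0091 -0.0065] [0.0424 0.0105 0.069 ]
crest n 968 dir(x,z) 0.5227274 0.8524999 tilt deg 31.515375
axis pt (x,z) [0.00641593 0.02163978] x at z=.0: -0.006852936
353 r 26.98457908630371 centre [ 7.10709319e-05 -8.57386845e-02  1.18549530e-01] [0.13994025 0.14464908 0.14597028 0.14652899]
```

View pics/w8.png

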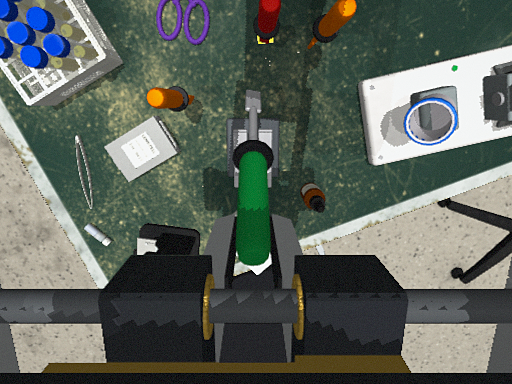

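```bash
python3 -m inch '[{"linear":[0.02,0.1,0.2],"twist":-0.11,"gripper":0},{"linear":[0.05,0.2,0.2],"twist":-0.22,"gripper":0},{"linear":[0.1,0.3,0.2],"twist":-0.33,"gripper":0},{"linear":[0.15,0.5,0.2],"twist":-0.44,"gripper":0},{"linear":[0.19,0.7,0.2],"twist":-0.55,"gripper":0},{"linear":[0.19,0.9,0.2],"twist":-0.66,"gripper":0},{"linear":[0.19,1,0.2],"twist":-0.77,"gripper":0}]'
python3 -m inch '[{"linear":[0,0.07,0],"twist":-0.11,"gripper":0},{"linear":[0,0.07,0],"twist":-0.22,"gripper":0},{"linear":[0,0.07,0],"twist":-0.33,"gripper":0},{"linear":[0,0.07,0],"twist":-0.44,"gripper":0},{"linear":[0,0.07,0],"twist":-0.514,"gripper":0},{"linear":[0,0.07,0],"twist":-0.514,"gripper":0},{"linear":[0,0.07,0],"twist":-0.514,"gripper":0}]'
python3 - <<'E'
from h import *
o=robot.get_obs(); s=snap('wrist','w9.png');s['obs']=o
print(o['tool_pos'],ster(o['tool_pos']),o['ee_rot']); tilt(s,o)
s=snap('side');crop(s,200,130,340,290,4,'s6.png')
s=snap('top');crop(s,220,140,360,240,5,'t6.png')
E
```

```text
time: 13.8
tool_pos: [0.5446, -0.1649, 0.3454]
ee_rot: [-3.141, -0.002, 1.876]
wrist_force: [-0.2, -0.2, -0.6]
width: 0.0197
time: 14.38
tool_pos: [0.5443, -0.1598, 0.3458]
ee_rot: [-3.14, -0.0, 1.343]
wrist_force: [0.3, 0.2, -0.8]
width: 0.0193
[ 0.5442753  -0.15982917  0.34581981] [-0.00149755 -0.18666462  0.34581981] [-3.14011033e+00 -2.78888408e-04  1.34337508e+00]
n 3405 [-0.0125 -0.0106 -0.0064] [0.0426 0.0097 0.0723]
crest n 987 dir(x,z) 0.525257 0.8509436 tilt deg 31.685547
axis pt (x,z) [0.01056601 0.02828932] x at z=.0: -0.0068959733
```

View pics/w9.png

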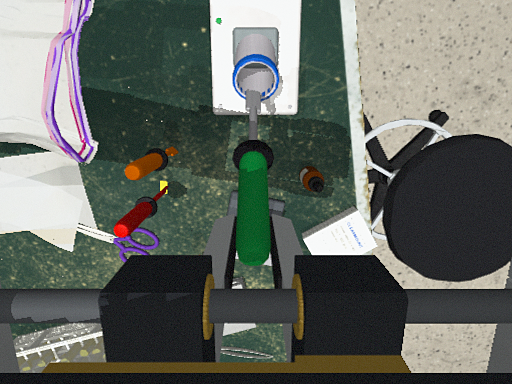

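View pics/s6.png

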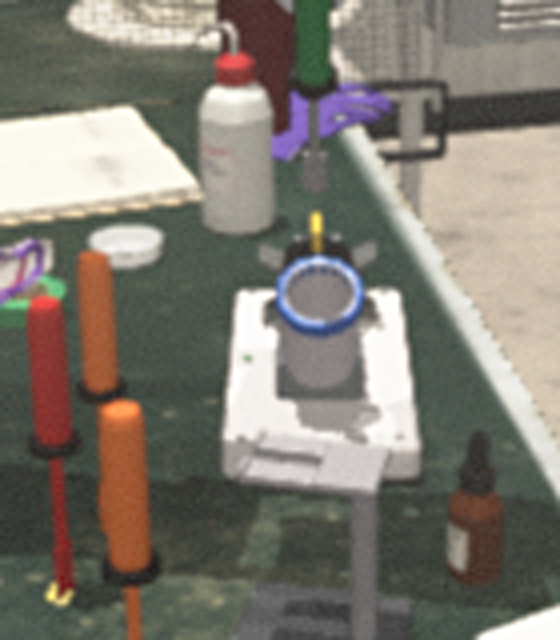

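```bash
python3 - <<'E'
from h import *
o=robot.get_obs(); s=snap('wrist');s['obs']=o
P=pts(s);R=Ro.from_euler('xyz',o['ee_rot']).as_matrix();T=(P-o['tool_pos'])@R
d=np.array([.527,.85]); n=np.array([.85,-.527])
xz=T[...,[0,2]]-np.array([-.0069,0]); a=xz@d; p=xz@n
m=(abs(p)<.012)&(abs(T[...,1])<.012)&(a>.07)&(a<.22)
for lo in np.arange(.08,.2,.008):
    k=m&(a>=lo)&(a<lo+.008)
    if k.sum(): print(round(lo,3),k.sum(),'perp',np.median(p[k]).round(4),'y',np.percentile(T[k][:,1],[2,98]).round(4))
print('max along',np.percentile(a[m],[99,100]))
E
```

```text
0.08 310 perp 0.0081 y [-0.0118  0.0116]
0.096 17 perp 0.0025 y [-0.0036  0.0015]
0.104 51 perp 0.0021 y [-0.0044  0.0018]
0.112 46 perp 0.0018 y [-0.0037  0.0019]
0.12 44 perp 0.0017 y [-0.0038  0.0019]
0.128 41 perp 0.0014 y [-0.0038  0.002 ]
0.136 39 perp 0.0013 y [-0.0039  0.0021]
0.144 77 perp 0.0002 y [-0.0074  0.0056]
0.152 71 perp -0.0 y [-0.0075  0.0058]
0.16 75 perp -0.0003 y [-0.0077  0.0059]
0.168 65 perp -0.0003 y [-0.0078  0.0052]
0.176 26 perp -0.0006 y [-0.007   0.0052]
max along [0.17881241 0.18050362]
```

```bash
python3 -m inch '[{"linear":[0.03,0.01,-0.3],"twist":0,"gripper":0},{"linear":[0.03,0.014,-0.52],"twist":0,"gripper":0},{"linear":[0.03,0.014,-0.52],"twist":0,"gripper":0},{"linear":[0.03,0.014,-0.52],"twist":0,"gripper":0}]'
python3 - <<'E'
from h import *
o=robot.get_obs(); s=snap('wrist','w10.png')
print(o['tool_pos'],ster(o['tool_pos']),o['ee_rot'],o['wrist_force'])
s=snap('side');crop(s,230,130,350,260,5,'s7.png')
E
```

```text
time: 14.92
tool_pos: [0.5467, -0.1583, 0.2939]
ee_rot: [-3.138, -0.001, 1.342]
wrist_force: [-0.2, -0.1, -0.3]
width: 0.0194
[ 0.54665169 -0.15826387  0.29388092] [ 0.00046042 -0.18459974  0.29388092] [-3.13807940e+00 -5.01956213e-04  1.34160631e+00] [-0.17418475 -0.1340058  -0.33819318]
```

View pics/w10.png

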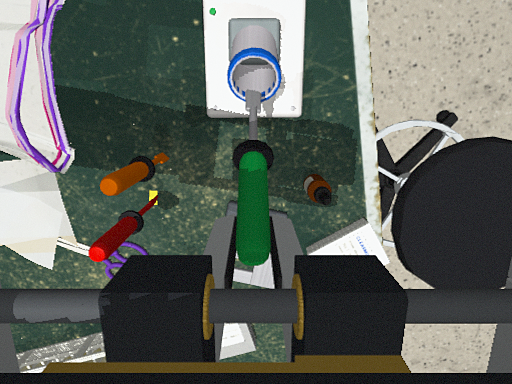

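View pics/s7.png

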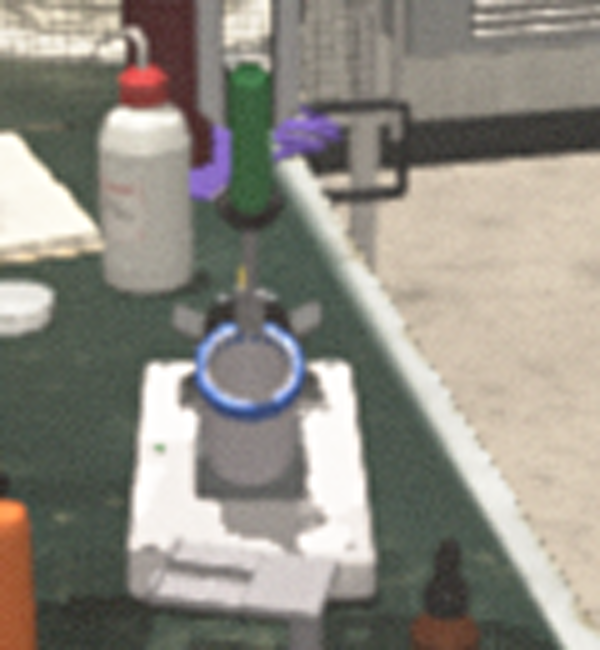

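The blade is above the mouth, in line with it in both views. Now the dip along the cup axis.

```bash
python3 -m inch '[{"linear":[0.011,0.05,-0.08],"twist":0,"gripper":0},{"linear":[0.023,0.1,-0.16],"twist":0,"gripper":0},{"linear":[0.034,0.15,-0.24],"twist":0,"gripper":0},{"linear":[0.045,0.2,-0.32],"twist":0,"gripper":0},{"linear":[0.057,0.25,-0.4],"twist":0,"gripper":0},{"linear":[0.057,0.25,-0.4],"twist":0,"gripper":0}]'
python3 - <<'E'
from h import *
o=robot.get_obs(); s=snap('wrist','w11.png')
print(o['tool_pos'],ster(o['tool_pos']),o['wrist_force'],o['wrist_torque'])
s=snap('side');crop(s,230,130,350,260,5,'s8.png')
E
```

```text
time: 15.52
tool_pos: [0.5523, -0.1319, 0.2525]
ee_rot: [-3.137, -0.001, 1.343]
wrist_force: [-0.8, -0.0, -1.2]
width: 0.0195
[ 0.55229515 -0.13188712  0.25254585] [-4.48433606e-05 -1.57630744e-01  2.52545850e-01] [-0.81701684 -0.02663959 -1.16003133] [-0.12426532 -0.02470348  0.0318103 ]
```

View pics/w11.png

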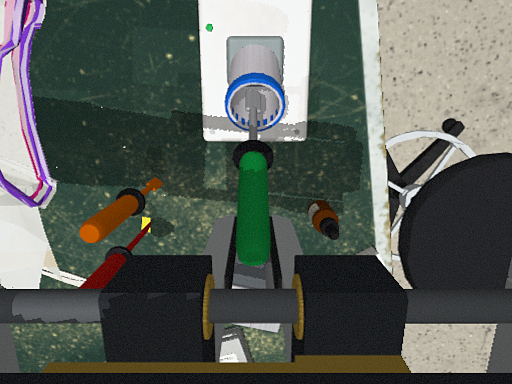

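View pics/s8.png

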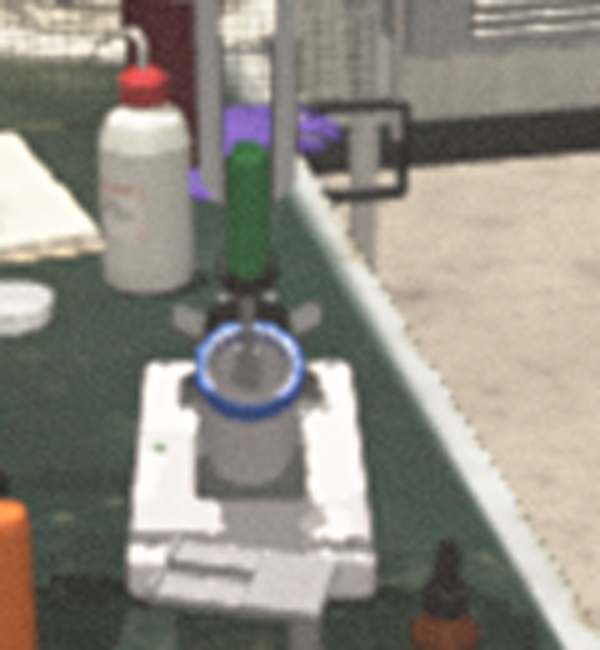

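```bash
python3 -m inch '[{"linear":[0.01,0.04,-0.08],"twist":0,"gripper":0},{"linear":[0.02,0.08,-0.15],"twist":0,"gripper":0},{"linear":[0.03,0.125,-0.23],"twist":0,"gripper":0},{"linear":[0.03,0.125,-0.23],"twist":0,"gripper":0},{"linear":[0.03,0.125,-0.23],"twist":0,"gripper":0}]'
python3 - <<'E'
from h import *
o=robot.get_obs(); s=snap('wrist','w12.png');s['obs']=o;tilt(s,o)
print(o['tool_pos'],ster(o['tool_pos']),o['wrist_force'],o['wrist_torque'])
E
python3 -m inch '[{"linear":[0,0,0],"twist":0,"gripper":0},{"linear":[0,0,0],"twist":0,"gripper":0},{"linear":[0,0,0],"twist":0,"gripper":0},{"linear":[0,0,0],"twist":0,"gripper":0},{"linear":[0,0,0],"twist":0,"gripper":0},{"linear":[0,0,0],"twist":0,"gripper":0},{"linear":[0,0,0],"twist":0,"gripper":0},{"linear":[0,0,0],"twist":0,"gripper":0},{"linear":[0,0,0],"twist":0,"gripper":0},{"linear":[0,0,0],"twist":0,"gripper":0}]'
```

```text
time: 16.03
tool_pos: [0.5556, -0.1206, 0.2312]
ee_rot: [-3.14, -0.0, 1.342]
wrist_force: [0.3, -0.1, -1.3]
width: 0.0195
n 3451 [-0.0126 -0.0107 -0.0068] [0.0426 0.0089 0.0703]
crest n 986 dir(x,z) 0.52168024 0.85314107 tilt deg 31.44502
axis pt (x,z) [0.01275608 0.03202989] x at z=.0: -0.0068296175
[ 0.55558069 -0.12055597  0.23124442] [ 0.00057669 -0.14584926  0.23124442] [ 0.33552864 -0.06678769 -1.31717143] [-0.05588651 -0.046932    0.03866978]
time: 16.92
tool_pos: [0.556, -0.1209, 0.2324]
ee_rot: [3.142, -0.0, 1.341]
wrist_force: [0.2, -0.2, -1.0]
width: 0.0196
```

View pics/w12.png

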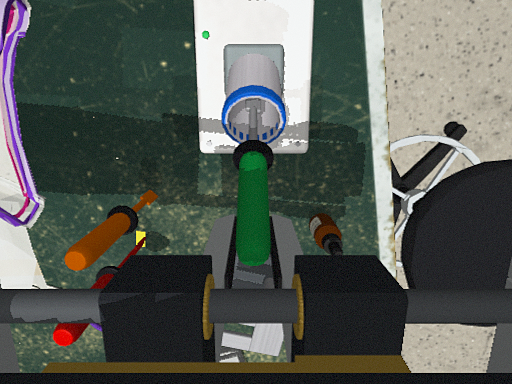

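```bash
python3 -m inch '[{"linear":[0.01,0.036,-0.06],"twist":0,"gripper":0},{"linear":[0.01,0.036,-0.06],"twist":0,"gripper":0},{"linear":[0.01,0.036,-0.06],"twist":0,"gripper":0},{"linear":[0.01,0.036,-0.06],"twist":0,"gripper":0},{"linear":[0.01,0.036,-0.06],"twist":0,"gripper":0},{"linear":[0.01,0.036,-0.06],"twist":0,"gripper":0},{"linear":[0.01,0.036,-0.06],"twist":0,"gripper":0},{"linear":[0.01,0.036,-0.06],"twist":0,"gripper":0},{"linear":[0.01,0.036,-0.06],"twist":0,"gripper":0},{"linear":[0.01,0.036,-0.06],"twist":0,"gripper":0}]'
python3 -m inch '[{"linear":[0,0,0],"twist":0,"gripper":0},{"linear":[0,0,0],"twist":0,"gripper":0},{"linear":[0,0,0],"twist":0,"gripper":0},{"linear":[0,0,0],"twist":0,"gripper":0},{"linear":[0,0,0],"twist":0,"gripper":0},{"linear":[0,0,0],"twist":0,"gripper":0},{"linear":[0,0,0],"twist":0,"gripper":0},{"linear":[0,0,0],"twist":0,"gripper":0}]'
python3 - <<'E'
from h import *
o=robot.get_obs();print(ster(o['tool_pos']),o['wrist_force'],o['wrist_torque'])
E
```

```text
time: 17.75
tool_pos: [0.557, -0.1174, 0.2264]
ee_rot: [3.141, 0.0, 1.341]
wrist_force: [0.3, -0.7, -0.5]
width: 0.0191
time: 18.42
tool_pos: [0.557, -0.1173, 0.2264]
ee_rot: [3.142, -0.0, 1.341]
wrist_force: [0.6, 0.3, -0.2]
width: 0.0193
[ 0.00120664 -0.14240943  0.22635005] [ 0.56857631  0.29104072 -0.16947125] [-0.09247271 -0.07894726 -0.01834684]
```

```bash
python3 -m inch '[{"linear":[-0.012,-0.052,0.085],"twist":0,"gripper":0},{"linear":[-0.024,-0.103,0.17],"twist":0,"gripper":0},{"linear":[-0.048,-0.206,0.34],"twist":0,"gripper":0},{"linear":[-0.072,-0.31,0.51],"twist":0,"gripper":0},{"linear":[-0.096,-0.413,0.68],"twist":0,"gripper":0},{"linear":[-0.096,-0.413,0.8],"twist":0,"gripper":0},{"linear":[-0.096,-0.413,0.8],"twist":0,"gripper":0}]'
python3 - <<'E'
from h import *
o=robot.get_obs();print(ster(o['tool_pos']),o['tool_pos'],o['wrist_force'])
E
```

```text
time: 19.0
tool_pos: [0.5482, -0.1603, 0.3113]
ee_rot: [3.134, 0.001, 1.34]
wrist_force: [0.4, 0.0, 0.2]
width: 0.0191
[ 0.00243924 -0.18619028  0.31125657] [ 0.54821677 -0.16026289  0.31125657] [0.38525232 0.04582636 0.19082829]
```

```bash
python3 -m inch '[{"linear":[-0.2,-0.15,0],"twist":0,"gripper":0},{"linear":[-0.4,-0.26,0],"twist":0,"gripper":0},{"linear":[-0.54,-0.345,-0.2],"twist":0,"gripper":0},{"linear":[-0.54,-0.345,-0.4],"twist":0,"gripper":0},{"linear":[-0.54,-0.345,-0.4],"twist":0,"gripper":0},{"linear":[-0.54,-0.345,-0.4],"twist":0,"gripper":0}]'
python3 - <<'E'
from h import *
o=robot.get_obs();print(ster(o['tool_pos']),o['tool_pos'],o['wrist_force'])
s=snap('wrist','w13.png')
s=snap('side');crop(s,200,130,340,290,4,'s13.png')
E
```

```text
time: 19.5
tool_pos: [0.4927, -0.1929, 0.2652]
ee_rot: [-3.139, -0.001, 1.341]
wrist_force: [0.1, 0.2, -0.7]
width: 0.0194
[-0.04423758 -0.23062379  0.26518087] [ 0.49265525 -0.19291223  0.26518087] [ 0.06240384  0.21958759 -0.69599881]
```

View pics/w13.png

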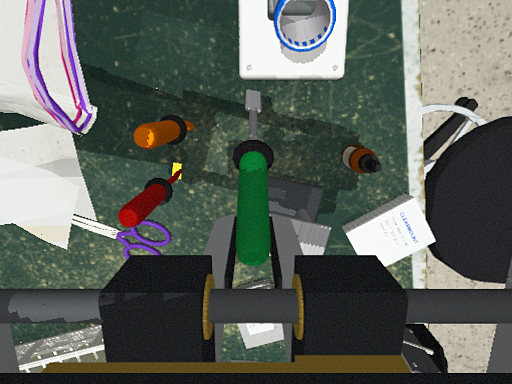

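View pics/s13.png

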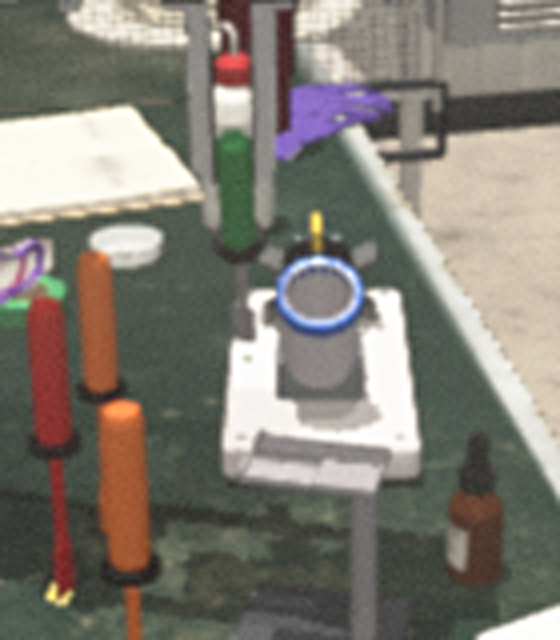

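```bash
python3 -m inch '[{"linear":[0.02,0,-0.25],"twist":0,"gripper":0},{"linear":[0.02,0,-0.5],"twist":0,"gripper":0},{"linear":[0.02,0,-0.75],"twist":0,"gripper":0},{"linear":[0.02,0,-0.92],"twist":0,"gripper":0},{"linear":[0.02,0,-0.92],"twist":0,"gripper":0},{"linear":[0.02,0,-0.92],"twist":0,"gripper":0}]'
python3 - <<'E'
from h import *
o=robot.get_obs();print(ster(o['tool_pos']),o['tool_pos'],o['wrist_force'])
s=snap('wrist','w14.png')
E
```

```text
time: 20.1
tool_pos: [0.4958, -0.193, 0.1748]
ee_rot: [-3.141, -0.0, 1.342]
wrist_force: [0.6, 0.1, -0.8]
width: 0.0192
[-0.04114362 -0.22994785  0.17476638] [ 0.49582185 -0.19295789  0.17476638] [ 0.55619379  0.14839608 -0.79208226]
```

View pics/w14.png

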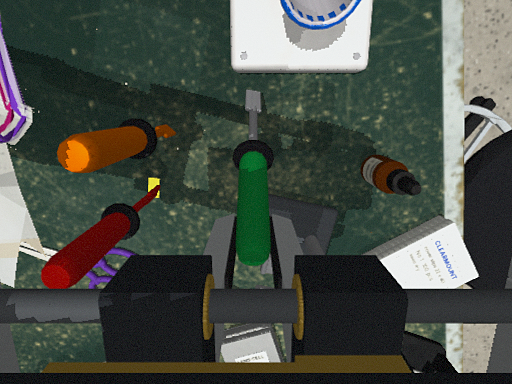

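```bash
python3 -m inch '[{"linear":[0.018,0.08,-0.02],"twist":0,"gripper":0},{"linear":[0.036,0.156,-0.02],"twist":0,"gripper":0},{"linear":[0.052,0.224,0.005],"twist":0,"gripper":0},{"linear":[0.068,0.292,0.03],"twist":0,"gripper":0},{"linear":[0.085,0.365,0.055],"twist":0,"gripper":0},{"linear":[0.102,0.438,0.08],"twist":0,"gripper":0},{"linear":[0.102,0.438,0.08],"twist":0,"gripper":0}]'
python3 - <<'E'
from h import *
o=robot.get_obs();print(ster(o['tool_pos']),o['tool_pos'],o['wrist_force'],o['ee_rot'])
s=snap('wrist','w15.png');s['obs']=o;tilt(s,o)
s=snap('side');crop(s,200,130,340,290,4,'s15.png')
E
```

```text
time: 20.73
tool_pos: [0.5063, -0.148, 0.1835]
ee_rot: [3.14, -0.0, 1.343]
wrist_force: [-0.2, -1.1, -0.2]
width: 0.0189
[-0.04120747 -0.18377046  0.18348897] [ 0.50626509 -0.14797685  0.18348897] [-0.22880185 -1.13845312 -0.24642877] [ 3.13978530e+00 -3.36233652e-04  1.34297565e+00]
n 2948 [-0.0112 -0.0107 -0.0072] [0.0309 0.0092 0.0748]
crest n 858 dir(x,z) 0.36554006 0.9307956 tilt deg 21.44082
axis pt (x,z) [0.00626659 0.02923211] x at z=.0: -0.0052133836
```

View pics/w15.png

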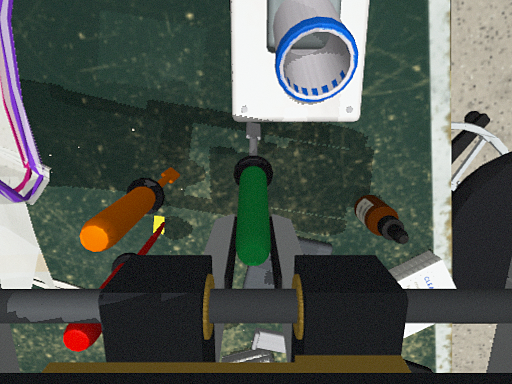

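View pics/s15.png

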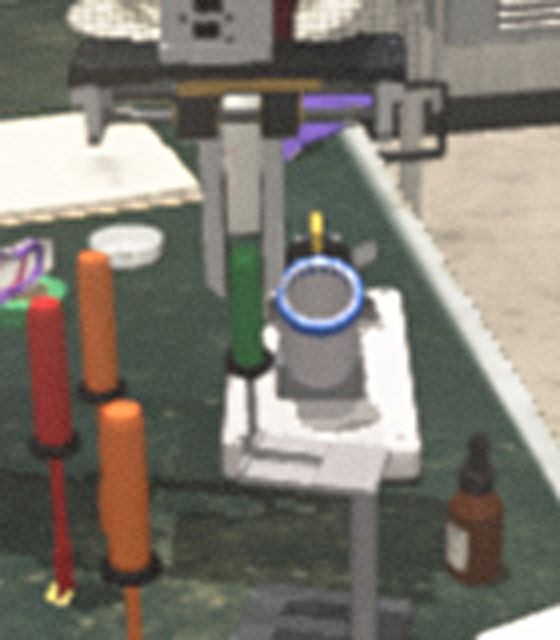

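```bash
python3 -m inch '[{"linear":[0.016,0.068,0.03],"twist":0,"gripper":0},{"linear":[0.032,0.136,0.05],"twist":0,"gripper":0},{"linear":[0.048,0.205,0.07],"twist":0,"gripper":0},{"linear":[0.064,0.273,0.08],"twist":0,"gripper":0},{"linear":[0.08,0.341,0.09],"twist":0,"gripper":0},{"linear":[0.096,0.41,0.1],"twist":0,"gripper":0},{"linear":[0.112,0.478,0.1],"twist":0,"gripper":0},{"linear":[0.125,0.535,0.1],"twist":0,"gripper":0},{"linear":[0.125,0.535,0.1],"twist":0,"gripper":0}]'
python3 - <<'E'
from h import *
o=robot.get_obs();print(ster(o['tool_pos']),o['tool_pos'],o['wrist_force'],o['ee_rot'])
s=snap('wrist','w16.png');s['obs']=o;tilt(s,o)
s=snap('side');crop(s,200,130,340,290,4,'s16.png')
E
```

```text
time: 21.58
tool_pos: [0.5184, -0.0946, 0.1925]
ee_rot: [3.141, -0.001, 1.343]
wrist_force: [-0.7, -1.1, -0.8]
width: 0.0189
[-0.0415743  -0.12906504  0.19246162] [ 0.51835342 -0.09462247  0.19246162] [-0.73173181 -1.12137646 -0.75104046] [ 3.14130211e+00 -5.06153002e-04  1.34266468e+00]
n 1987 [-0.008  -0.0108 -0.0062] [0.0102 0.0095 0.0788]
crest n 619 dir(x,z) 0.07765355 0.9969804 tilt deg 4.4537044
axis pt (x,z) [-0.00291965  0.01498016] x at z=.0: -0.0040864353
```

View pics/w16.png

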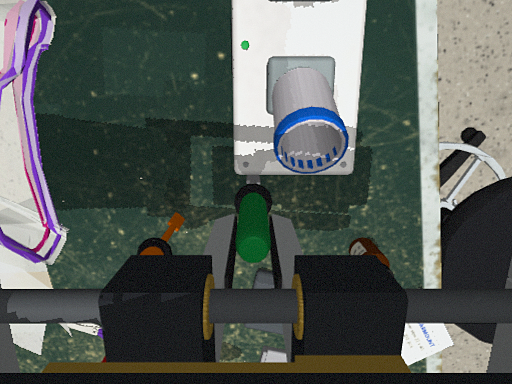

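View pics/s16.png

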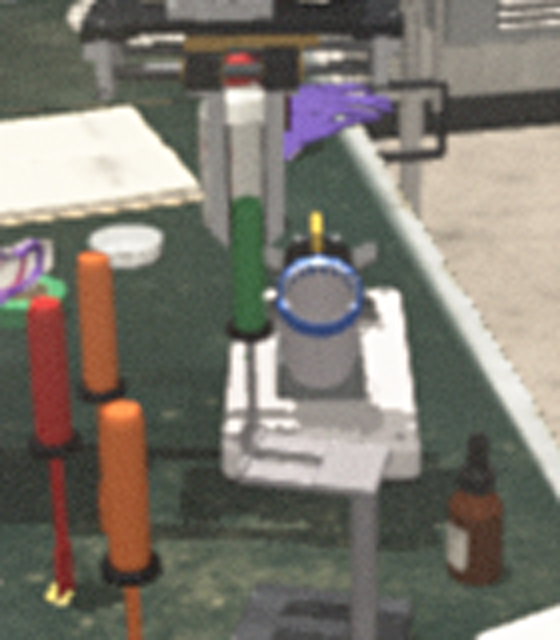

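```bash
python3 -m inch '[{"linear":[0.012,0.05,0],"twist":0,"gripper":0},{"linear":[0.025,0.107,0],"twist":0,"gripper":0},{"linear":[0.03,0.126,0],"twist":0,"gripper":0},{"linear":[0.03,0.126,0],"twist":0,"gripper":0}]'
python3 - <<'E'
from h import *
o=robot.get_obs();print(ster(o['tool_pos']),o['tool_pos'],o['wrist_force'],o['ee_rot'])
s=snap('wrist','w17.png');s['obs']=o;tilt(s,o)
E
```

```text
time: 22.02
tool_pos: [0.521, -0.0828, 0.1921]
ee_rot: [-3.141, -0.0, 1.342]
wrist_force: [-0.5, -0.9, -1.8]
width: 0.0189
[-0.04163601 -0.11695329  0.19212556] [ 0.52104876 -0.08281428  0.19212556] [-0.50663507 -0.91864972 -1.76992367] [-3.14122939e+00 -3.53522976e-05  1.34172413e+00]
n 1772 [-0.0138 -0.0115 -0.0063] [0.0104 0.0104 0.0784]
crest n 558 dir(x,z) 0.02462539 0.99969673 tilt deg 1.4110737
axis pt (x,z) [-0.00401352  0.01671097] x at z=.0: -0.00442516
```

```bash
python3 -m inch '[{"linear":[-0.03,-0.13,0],"twist":0,"gripper":0},{"linear":[-0.05,-0.22,0.1],"twist":0,"gripper":0},{"linear":[-0.05,-0.22,0.4],"twist":0,"gripper":0},{"linear":[-0.05,-0.22,0.7],"twist":0,"gripper":0},{"linear":[-0.05,-0.22,1],"twist":0,"gripper":0},{"linear":[-0.05,-0.22,1],"twist":0,"gripper":0}]'
python3 -m inch '[{"linear":[0,-0.1,0.2],"twist":0.11,"gripper":0},{"linear":[0,-0.2,0.4],"twist":0.22,"gripper":0},{"linear":[0,-0.4,0.4],"twist":0.33,"gripper":0},{"linear":[0,-0.6,0.4],"twist":0.44,"gripper":0},{"linear":[-0.1,-0.8,0.4],"twist":0.55,"gripper":0},{"linear":[-0.3,-1,0.4],"twist":0.66,"gripper":0},{"linear":[-0.5,-1,0.4],"twist":0.77,"gripper":0}]'
python3 -m inch '[{"linear":[-0.1,-0.2,0],"twist":0.11,"gripper":0},{"linear":[-0.1,-0.29,0],"twist":0.22,"gripper":0},{"linear":[-0.1,-0.29,0],"twist":0.33,"gripper":0},{"linear":[-0.1,-0.29,0],"twist":0.44,"gripper":0},{"linear":[-0.1,-0.29,0],"twist":0.513,"gripper":0},{"linear":[-0.1,-0.29,0],"twist":0.513,"gripper":0},{"linear":[-0.1,-0.29,0],"twist":0.513,"gripper":0}]'
python3 - <<'E'
from h import *
o=robot.get_obs();print(ster(o['tool_pos']),o['tool_pos'],o['wrist_force'],o['ee_rot'])
s=snap('wrist','w18.png');s['obs']=o;tilt(s,o)
s=snap('side','s18.png');np.savez('s18.npz',**s)
E
```

```text
time: 22.57
tool_pos: [0.5182, -0.106, 0.3006]
ee_rot: [3.128, -0.0, 1.341]
wrist_force: [-0.2, 0.4, 0.8]
width: 0.0191
time: 23.15
tool_pos: [0.4654, -0.208, 0.3306]
ee_rot: [-3.14, -0.002, 2.15]
wrist_force: [-1.2, -0.1, -1.0]
width: 0.0192
time: 23.73
tool_pos: [0.456, -0.2342, 0.332]
ee_rot: [3.141, -0.001, 2.683]
wrist_force: [0.4, -0.2, -1.2]
width: 0.0192
[-0.0705707  -0.27917875  0.33199586] [ 0.45596633 -0.23420315  0.33199586] [ 0.43376955 -0.19300282 -1.15372292] [ 3.14085219e+00 -5.78567974e-04  2.68256721e+00]
n 1820 [-0.0109 -0.0091 -0.0063] [0.0098 0.012  0.0789]
crest n 549 dir(x,z) 0.03566339 0.99936384 tilt deg 2.043795
axis pt (x,z) [-0.00336307  0.02171481] x at z=.0: -0.004137986
```

View pics/w18.png

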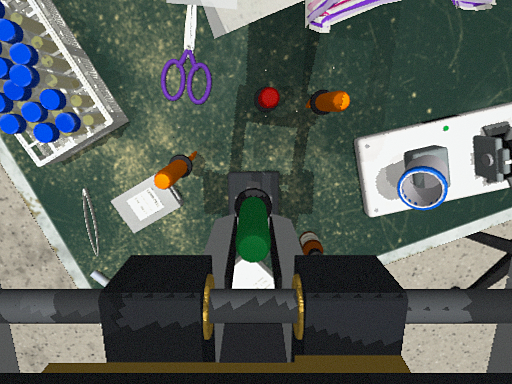

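View pics/s18.png

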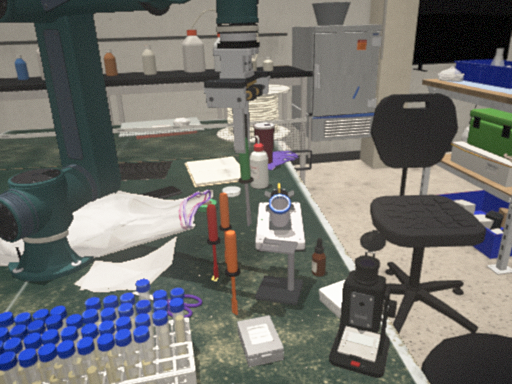

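```bash
python3 -m inch '[{"linear":[0,0.01,-0.3],"twist":0,"gripper":0},{"linear":[0,0.01,-0.6],"twist":0,"gripper":0},{"linear":[0,0.01,-0.9],"twist":0,"gripper":0},{"linear":[0,0.01,-1],"twist":0,"gripper":0},{"linear":[0,0.01,-1],"twist":0,"gripper":0},{"linear":[0,0.01,-1],"twist":0,"gripper":0}]'
python3 -m inch '[{"linear":[0,0,-0.1],"twist":0,"gripper":0},{"linear":[0,0,-0.24],"twist":0,"gripper":0},{"linear":[0,0,-0.24],"twist":0,"gripper":0},{"linear":[0,0,-0.24],"twist":0,"gripper":0}]'
python3 - <<'E'
from h import *
o=robot.get_obs();print(o['tool_pos'],o['wrist_force'],o['ee_rot'])
d=o['tool_pos'][:2]-[.5102,-.2598];a=np.radians(-26.1);print('stand',d@[np.cos(a),np.sin(a)],d@[-np.sin(a),np.cos(a)])
s=snap('wrist','w19.png')
s=snap('side');crop(s,200,130,340,290,4,'s19.png')
E
```

```text
time: 24.33
tool_pos: [0.4562, -0.2333, 0.2329]
ee_rot: [3.141, 0.0, 2.684]
wrist_force: [0.0, -1.1, -0.3]
width: 0.0187
time: 24.67
tool_pos: [0.4563, -0.2334, 0.209]
ee_rot: [3.142, 0.001, 2.685]
wrist_force: [-0.8, -0.7, -1.1]
width: 0.0196
[ 0.45627027 -0.2333898   0.2090383 ] [-0.75483999 -0.71250846 -1.10734037] [3.14157909e+00 7.26831846e-04 2.68459342e+00]
stand -0.06004926152054318 -8.714676956533391e-06
```

View pics/w19.png

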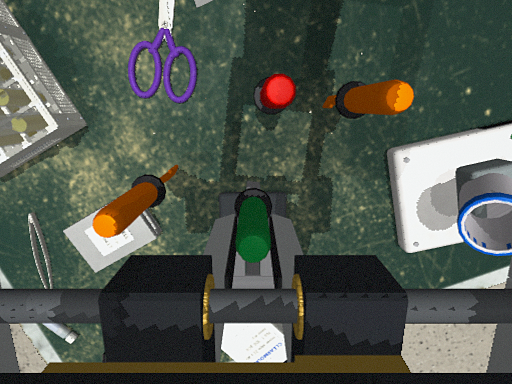

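View pics/s19.png

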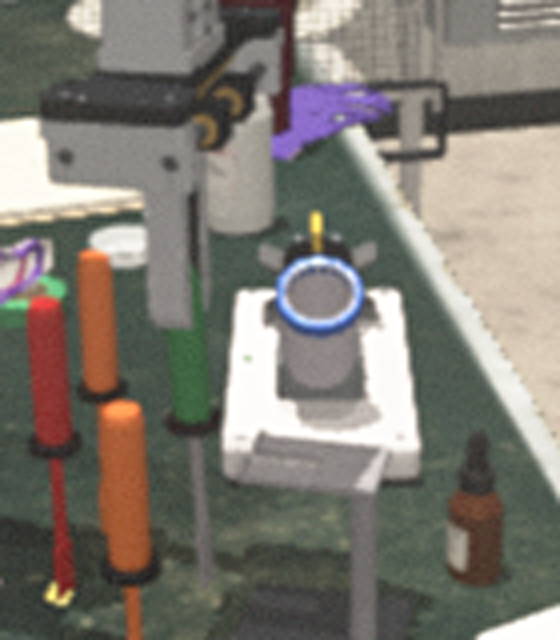

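```bash
python3 - <<'E'
from h import *
s=snap('side');P=pts(s);H=hsv(s)
o=robot.get_obs();d=P[...,:2]-[.5102,-.2598];a=np.radians(-26.1)
X=d@[np.cos(a),np.sin(a)];Y=d@[-np.sin(a),np.cos(a)]
m=(abs(X+.06)<.035)&(abs(Y)<.03)&(P[...,2]>.02)&(P[...,2]<.2)
for z in np.arange(.025,.2,.008):
    k=m&(P[...,2]>=z)&(P[...,2]<z+.008)
    if k.sum(): print(round(z,3),k.sum(),'X',np.median(X[k]).round(4),X[k].min().round(4),X[k].max().round(4),'Y',np.median(Y[k]).round(4),s['image'][k].mean(0).round(0))
E
```

```text
0.033 13 X -0.0493 -0.0523 -0.048 Y -0.0037 [106. 102.  98.]
0.041 13 X -0.0498 -0.0516 -0.0485 Y -0.0034 [100.  95.  94.]
0.049 14 X -0.051 -0.0546 -0.0494 Y -0.0045 [100.  97.  95.]
0.057 12 X -0.0507 -0.0535 -0.0487 Y -0.0045 [106. 101.  99.]
0.065 13 X -0.0517 -0.0546 -0.0486 Y -0.0026 [108. 104. 101.]
0.073 11 X -0.0516 -0.0545 -0.0497 Y -0.0019 [109. 105. 102.]
0.081 11 X -0.0517 -0.0541 -0.0498 Y -0.0016 [107. 103. 101.]
0.089 11 X -0.0533 -0.056 -0.0497 Y -0.0019 [104. 101.  98.]
0.097 11 X -0.0534 -0.0556 -0.0507 Y -0.0028 [111. 106. 104.]
0.105 13 X -0.0518 -0.0555 -0.0253 Y -0.0021 [118. 113. 110.]
0.113 15 X -0.0524 -0.0575 -0.0254 Y -0.0023 [117. 112. 109.]
0.121 9 X -0.0529 -0.0649 -0.0409 Y -0.0081 [69. 68. 64.]
0.129 71 X -0.0507 -0.0691 -0.0405 Y -0.0078 [57. 60. 51.]
0.137 32 X -0.0531 -0.0646 -0.0454 Y -0.0069 [63. 97. 64.]
0.145 38 X -0.0522 -0.0643 -0.0451 Y -0.0072 [63. 97. 64.]
0.153 33 X -0.0521 -0.0631 -0.046 Y -0.0073 [63. 98. 65.]
0.161 36 X -0.0543 -0.0659 -0.0467 Y -0.0084 [63. 98. 65.]
0.169 36 X -0.0531 -0.0646 -0.0473 Y -0.0081 [64. 99. 66.]
0.177 36 X -0.053 -0.0644 -0.0472 Y -0.0079 [62. 97. 65.]
0.185 31 X -0.0526 -0.069 -0.048 Y -0.0086 [ 92. 107.  90.]
0.193 36 X -0.0521 -0.0673 -0.0479 Y -0.0176 [115. 119. 110.]
```

```bash
python3 -m inch '[{"linear":[0.06,-0.03,0],"twist":0,"gripper":0},{"linear":[0.12,-0.059,0],"twist":0,"gripper":0},{"linear":[0.18,-0.088,0],"twist":0,"gripper":0},{"linear":[0.24,-0.118,0],"twist":0,"gripper":0},{"linear":[0.3,-0.147,0],"twist":0,"gripper":0},{"linear":[0.3,-0.147,0],"twist":0,"gripper":0},{"linear":[0.3,-0.147,0],"twist":0,"gripper":0}]'
python3 - <<'E'
from h import *
o=robot.get_obs();print(o['tool_pos'],o['wrist_force'],o['wrist_torque'])
s=snap('wrist');crop(s,180,120,330,280,4,'w20.png')
s=snap('side');crop(s,220,200,320,310,6,'s20.png')
E
```

```text
time: 25.4
tool_pos: [0.4864, -0.2481, 0.2079]
ee_rot: [3.141, -0.001, 2.685]
wrist_force: [-0.2, -0.2, -1.4]
width: 0.0188
[ 0.48635622 -0.24810604  0.20793622] [-0.22514516 -0.24257874 -1.39047245] [ 4.12758282e-02 -1.09083725e-01  6.90569256e-05]
```

View pics/w20.png

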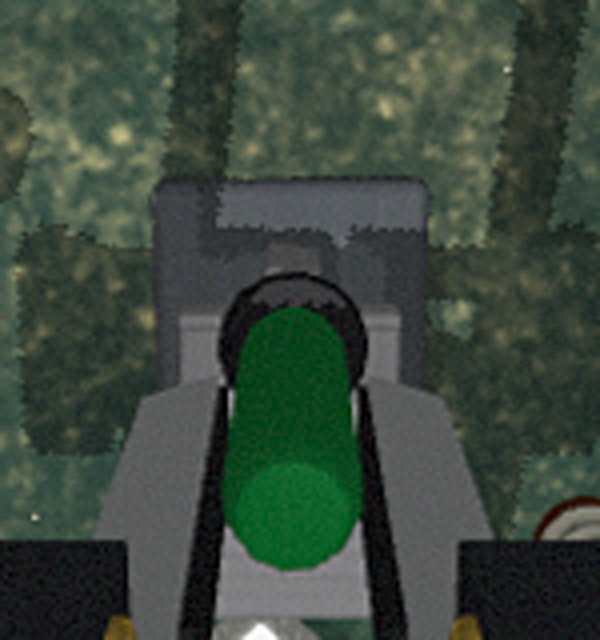

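View pics/s20.png

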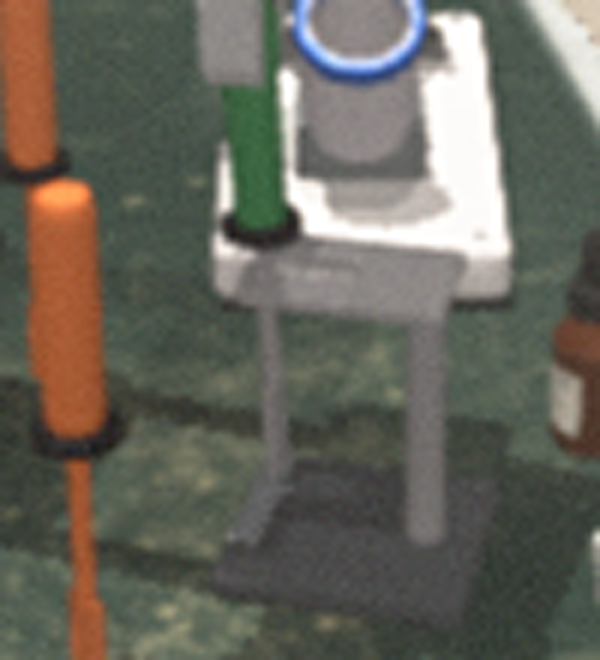

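```bash
python3 -m inch '[{"linear":[0.06,-0.03,0],"twist":0,"gripper":0},{"linear":[0.12,-0.059,0],"twist":0,"gripper":0},{"linear":[0.18,-0.088,0],"twist":0,"gripper":0},{"linear":[0.198,-0.097,0],"twist":0,"gripper":0},{"linear":[0.198,-0.097,-0.03],"twist":0,"gripper":0},{"linear":[0.198,-0.097,-0.05],"twist":0,"gripper":0},{"linear":[0.198,-0.097,-0.05],"twist":0,"gripper":0}]'
python3 - <<'E'
from h import *
o=robot.get_obs();print(o['tool_pos'],o['wrist_force'],o['wrist_torque'])
s=snap('side');crop(s,220,200,320,310,6,'s21.png')
P=pts(s);d=P[...,:2]-[.5102,-.2598];a=np.radians(-26.1)
X=d@[np.cos(a),np.sin(a)];Y=d@[-np.sin(a),np.cos(a)]
m=(abs(X)<.02)&(abs(Y)<.025)&(P[...,2]>.02)&(P[...,2]<.2)
for z in np.arange(.03,.19,.008):
    k=m&(P[...,2]>=z)&(P[...,2]<z+.008)
    if k.sum(): print(round(z,3),k.sum(),'X',np.median(X[k]).round(4),X[k].min().round(4),X[k].max().round(4),s['image'][k].mean(0).round(0))
E
```

```text
time: 26.08
tool_pos: [0.5055, -0.2574, 0.2024]
ee_rot: [3.141, -0.002, 2.685]
wrist_force: [0.4, -0.0, -1.3]
width: 0.0195
[ 0.50547658 -0.25741311  0.20239677] [ 0.38606559 -0.01737605 -1.32887817] [ 0.0527269  -0.09872426  0.02499141]
0.03 14 X 0.0037 0.0003 0.0054 [104. 100.  99.]
0.038 12 X 0.0033 0.001 0.0052 [102.  99.  96.]
0.046 13 X 0.003 0.0008 0.0051 [102.  99.  97.]
0.054 12 X 0.0026 0.0 0.0043 [108. 104. 103.]
0.062 10 X 0.002 -0.0004 0.0043 [109. 106. 104.]
0.07 12 X 0.0025 -0.0029 0.0044 [108. 106. 101.]
0.078 13 X 0.0024 -0.0021 0.0045 [108. 105. 101.]
0.086 12 X 0.0005 -0.0022 0.0038 [109. 106. 103.]
0.094 3 X 0.0011 -0.0017 0.0021 [110. 106. 104.]
0.102 4 X 0.0071 -0.0092 0.0089 [122. 116. 113.]
0.11 154 X 0.0045 -0.0196 0.0198 [131. 126. 124.]
0.118 52 X 0.0004 -0.0141 0.0136 [67. 65. 61.]
0.126 45 X 0.0025 -0.0097 0.0129 [66. 87. 65.]
0.134 30 X 0.0023 -0.0081 0.0078 [ 73. 106.  75.]
0.142 36 X -0.0007 -0.0115 0.0076 [ 76. 108.  77.]
0.15 34 X -0.0005 -0.011 0.0074 [ 78. 110.  79.]
0.158 40 X -0.0002 -0.0112 0.0073 [ 78. 108.  78.]
0.166 33 X 0.0008 -0.0104 0.007 [ 74. 105.  75.]
0.174 29 X 0.0008 -0.0106 0.0064 [ 81. 108.  81.]
0.182 32 X 0.003 -0.0147 0.0056 [117. 124. 116.]
```

View pics/s21.png

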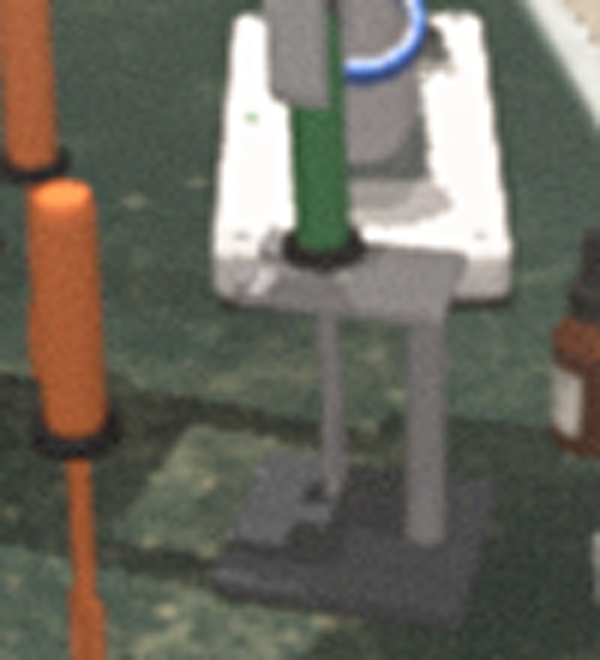

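```bash
python3 -m inch '[{"linear":[0,0,-0.02],"twist":0,"gripper":0},{"linear":[0,0,-0.03],"twist":0,"gripper":0},{"linear":[0,0,-0.03],"twist":0,"gripper":0}]'
python3 -m inch '[{"linear":[0,0,-0.01],"twist":0,"gripper":0},{"linear":[0,0,-0.02],"twist":0,"gripper":0},{"linear":[0,0,-0.02],"twist":0,"gripper":0}]'
python3 - <<'E'
from h import *
o=robot.get_obs();print(o['tool_pos'],o['wrist_force'],o['wrist_torque'])
E
```

```text
time: 26.38
tool_pos: [0.5056, -0.2576, 0.2001]
ee_rot: [3.141, -0.0, 2.685]
wrist_force: [1.0, 0.9, -1.0]
width: 0.0189
time: 26.63
tool_pos: [0.5059, -0.2577, 0.1985]
ee_rot: [3.142, 0.0, 2.685]
wrist_force: [0.9, 0.4, -1.3]
width: 0.0192
[ 0.50592497 -0.25770312  0.19848705] [ 0.91222711  0.37658114 -1.32667116] [ 0.06363012 -0.12855677  0.03428475]
```

```bash
python3 -m inch '[{"linear":[0,0,-0.01],"twist":0,"gripper":0},{"linear":[0,0,-0.02],"twist":0,"gripper":0},{"linear":[0,0,-0.02],"twist":0,"gripper":0}]'
python3 - <<'E'
from h import *
o=robot.get_obs();print(o['tool_pos'],o['wrist_force'],o['wrist_torque'])
s=snap('side');crop(s,220,200,320,310,6,'s22.png')
E
```

```text
time: 26.88
tool_pos: [0.5064, -0.2579, 0.1982]
ee_rot: [-3.141, 0.003, 2.685]
wrist_force: [-1.0, 0.4, 4.7]
width: 0.0191
[ 0.50637175 -0.2579438   0.19820657] [-0.97301052  0.44564107  4.72794239] [ 0.20872571  0.0746909  -0.01475505]
```

View pics/s22.png

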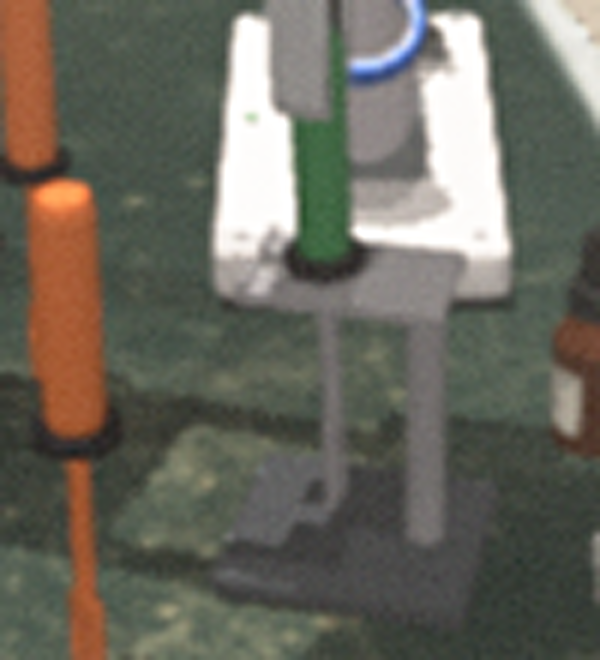

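The collar is seated, with about 5 N on the plate. Releasing.

```bash
python3 -m inch '[{"linear":[0,0,0.005],"twist":0,"gripper":0.25},{"linear":[0,0,0.005],"twist":0,"gripper":0.4},{"linear":[0,0,0.005],"twist":0,"gripper":0.6},{"linear":[0,0,0.005],"twist":0,"gripper":0.6},{"linear":[0,0,0.005],"twist":0,"gripper":0.6},{"linear":[0,0,0.005],"twist":0,"gripper":0.6}]'
python3 -m inch '[{"linear":[0,0,0.2],"twist":0,"gripper":0.6},{"linear":[0,0,0.5],"twist":0,"gripper":0.6},{"linear":[0,0,0.8],"twist":0,"gripper":0.6},{"linear":[0,0,1],"twist":0,"gripper":0.6},{"linear":[0,0,1],"twist":0,"gripper":0.6},{"linear":[0,0,1],"twist":0,"gripper":0.6}]'
python3 - <<'E'
from h import *
o=robot.get_obs();print(o['tool_pos'],o['wrist_force'],o['width'])
s=snap('side');crop(s,190,170,340,310,5,'s23.png')
w=snap('wrist','w23.png')
w['obs']=o
for q in(w,s):
    P=pts(q);H=hsv(q);g=(H[...,0]>45)&(H[...,0]<80)&(H[...,1]>100)&(P[...,2]>.12)&(P[...,2]<.22)&(np.hypot(P[...,0]-.51,P[...,1]+.26)<.04)
    p=P[g]
    for a,b in((.12,.14),(.14,.17),(.17,.19),(.195,.21)):
        t=p[(p[:,2]>a)&(p[:,2]<b)]
        if len(t): print(a,len(t),((t.min(0)+t.max(0))/2).round(4),t.max(0).round(4))
    k=(P[...,2]>.108)&(P[...,2]<.119)&(np.hypot(P[...,0]-.51,P[...,1]+.26)<.07)
    print(cv2.minAreaRect((P[k][:,:2]*1000).astype(np.float32)))
E
```

```text
time: 27.43
tool_pos: [0.5058, -0.2576, 0.1964]
ee_rot: [3.141, -0.001, 2.685]
wrist_force: [-0.6, 0.4, -0.4]
width: 0.0532
time: 27.93
tool_pos: [0.5064, -0.258, 0.2981]
ee_rot: [-3.141, 0.003, 2.685]
wrist_force: [0.9, 0.2, -1.1]
width: 0.0564
[ 0.50635279 -0.25795081  0.29808939] [ 0.85924716  0.17408794 -1.11727944] 0.056383939035835544
0.12 48 [ 0.5113 -0.2588  0.1307] [ 0.5219 -0.2497  0.1395]
0.14 119 [ 0.5059 -0.2583  0.1549] [ 0.5114 -0.2494  0.1698]
0.17 99 [ 0.5056 -0.2574  0.1802] [ 0.5111 -0.2493  0.19  ]
0.195 388 [ 0.5094 -0.2583  0.2009] [ 0.5185 -0.2493  0.2063]
((518.90625, -264.4386291503906), (45.597412109375, 71.09492492675781), 63.82717514038086)
0.12 5 [ 0.5081 -0.2663  0.1306] [ 0.5132 -0.2635  0.134 ]
0.14 10 [ 0.5063 -0.2661  0.1541] [ 0.5107 -0.2633  0.1681]
0.17 7 [ 0.5031 -0.2663  0.1795] [ 0.5049 -0.2633  0.1889]
0.195 4 [ 0.5088 -0.2637  0.2026] [ 0.5109 -0.2615  0.2033]
((518.1144409179688, -265.292724609375), (48.71500778198242, 72.28424835205078), 66.83113098144531)
```

View pics/s23.png

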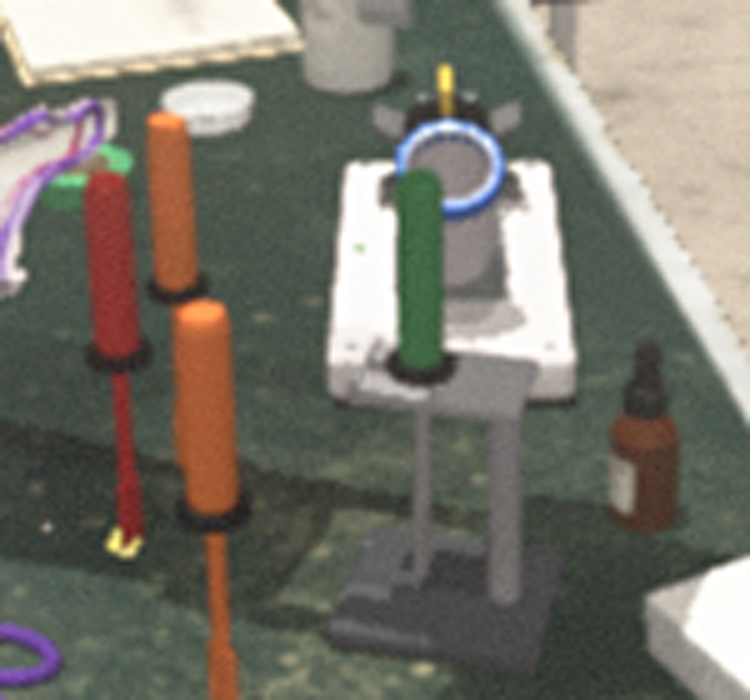

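View pics/w23.png

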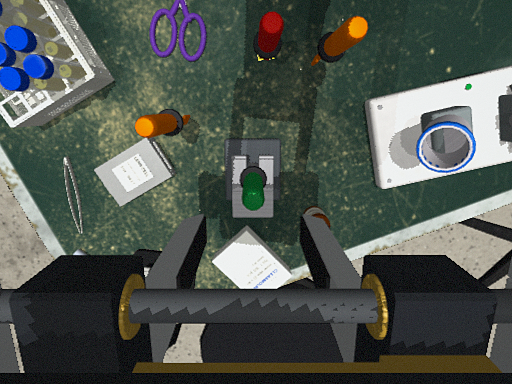

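The spatula hangs upright again, about 1–2 mm from its original place. In the side crop the green handle is at (420,270), the collar is on the plate, and yellow is up at (446,80). Last check is the top view for the wheel and the loose things.

```bash
python3 - <<'E'
from h import *
s=snap('top');P=pts(s);P0=pts(dict(np.load('top0.npz')));i0=np.load('top0.npz')['image']
crop(s,130,130,400,260,2.8,'t23.png')
for n,(u,v) in dict(bottle=(153,179),petri=(175,218),tape=(206,236),drop=(329,168)).items():
    a=s['image'][v-12:v+13,u-12:u+13].astype(int);b=i0[v-12:v+13,u-12:u+13].astype(int)
    print(n,P[v,u].round(3),P0[v,u].round(3),'mean diff',abs(a-b).mean().round(1))
E
```

```text
bottle [0.593 0.35  0.15 ] [0.592 0.349 0.154] mean diff 1.5
petri [0.492 0.318 0.01 ] [0.492 0.317 0.013] mean diff 1.4
tape [0.423 0.215 0.019] [0.423 0.216 0.016] mean diff 1.6
drop [ 0.615 -0.209  0.052] [ 0.615 -0.209  0.05 ] mean diff 10.8
```

View pics/t23.png

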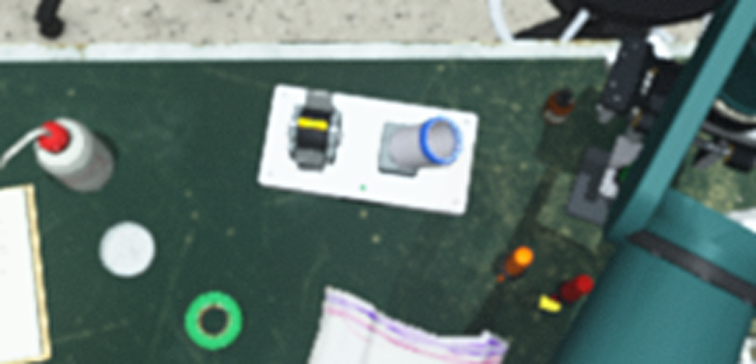

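Everything is in place: yellow sits between the marks at (313,124). The dropper's image difference is the arm's shadow, and its position is unchanged. Handing in.

```bash
python3 -c "
from bench import robot
print(robot.close_job())"
```

```text
the job is handed in; nothing more can be done
None
```

The job is done and handed in after about 28 s of robot time. The wheel is on its mark, the spatula has been dipped and hung back, and the robot is touching nothing.

- **Wheel:** I pushed a grey ridge away and then the yellow one. The last close measurement put yellow about 1–2° short of straight up, between the white marks. Later views still show it upright.
- **Dip:** The tool can only point straight down, so I tilted the spatula in the jaws by pressing its shaft against the end of the fork slot. The tilt read 31–32° on the handle and about 30° on the shaft; the cup leans 32°. The blade went about 47–54 mm down the cup and stayed there for about 2.5 s. The wrist force stayed under about 2 N, so I saw no sign of pressing on the cup.
- **Hanging back:** I straightened the spatula by pushing the blade against the steriliser's right end face. It then went back into the slot, the collar was set on the plate (about 5 N) and I released it.

**Last checks:**
- **Spatula:** it hangs upright, about 1–2 mm from its original place. During straightening the handle slid about 4 mm in the jaws, which I corrected when inserting it.
- **Loose things:** the bottle, dish, tape and dropper read the same positions as at the start. The dropper's image patch differed, which I put down to the arm's shadow.
- **Disagreement:** before hanging, the handle fit and the side view disagreed by about 4° on how upright the spatula was. It settled upright on release.

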